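# Stand the kit case heavy end down on the hearth plate

### The job

The oblong tin case with the swing handle has something heavy hidden in one end. Lift it by the handle until it hangs clear, see which end sinks, then stand the case upright with that heavy end down near the middle of the square steel plate and let go. Do not knock the amber bottle about.

Things in the scene. Friction and masses are not known exactly. Their poses are not given: they have to be found in the camera images.
- case: Closed grey tin case, 130 (x) x 60 (y) x 56 mm (z), 0.6 kg; lies flat, z up, origin at its centre. Its two ends (+x, -x) look alike; one hides a steel weight (slug): centre of mass about 28 mm from the origin towards it. Rested on the lower edge of its heavy end, it settles upright by itself if leaning less than about 35 degrees from upright, else falls flat.
- bar (a point): Centre of the wooden crossbar of the case's swing handle, 85 mm from the case's origin. The bar is 14 mm thick, 18 mm deep, runs along the case's y (point's y = bar's length, z = away from the case's centre), 64 mm clear between two flat side arms. Gripped across its 14 mm it is held firmly and tilts with the gripper.
- handle (a joint): Handle swing about the case's y axis through its origin, rad: 0 = bar over the case's top, positive = bar leans to the case's +x end; stops at +-0.61; stays where left. Hung from an upright handle, the case sags to a stop, heavy end down 35 degrees: -0.61 if +x is the heavy end, +0.61 if -x is. Leaning the held handle 45 degrees more the same way brings the case within 10 degrees of upright.
- plate: Flat square steel plate fixed on the hearth, 170 x 170 x 6 mm, origin at the centre of its underside; its top is 6 mm above the hearth.
- bottle: Amber glass bottle standing on the hearth beyond the work, 64 mm in diameter, 200 mm tall; origin at the centre of its underside. To be left alone.
Things that resemble listed ones, but are neither listed nor needed, are in the scene too. There is more than one size of the case; the one meant has the size given above.

How it is judged:
By the outcome, as a careful person would: the job done as asked, in the order asked, and still so for the second after the job is handed in, with the robot touching nothing.
It also fails if it takes over 48 s, if anything falls off the work surface, if the arm or the gripper's body presses on something with over 40 N, if the wrist force passes 120 N, or if a joint passes its speed limit or range.

### The arm

A 7-joint arm with a two-finger parallel gripper is mounted at the origin on the work surface. World frame = base frame: x ahead of the robot, y to its left, z up, the work surface at z = 0. Lengths are in m, angles in rad, forces in N, time in s.
With the tool pointing down it reaches from about 0.4 to 0.875 m from the base axis. Payload 19.3 kg.
Tool frame: the origin (TCP) lies at the very end of the fingers, on their centre line; the grasp point (between the pads) lies 19 mm behind it; y points along the fingers, x is the direction in which the jaws open and shut, and the axes are right-handed (so a half turn about y gives the same grasp; the last joint's range is limited). The gripper opens to 85 mm and grips with 20 to 120 N. Pads are 22 mm wide; open, the fingers measure 114 mm over their backs; the gripper's body (76 mm by 85 mm) begins 54 mm behind the grasp point. The pads swing forward as they close: fully open they stand 13 mm farther back than shut.
Start: joints at [-1.316, 0.521, -0.036, 1.599, 0.021, 1.021, -0.113], TCP at [0.199, 0.592, 0.199] pointing down, gripper open.
Joint ranges: [-2.91, 2.91], [-0.3, 2.13], [-1.5, 1.42], [0.17, 2.43], [-1.26, 4.41], [0.16, 1.93], [-2.52, 2.52]. Speed limits (rad/s): [1.89, 1.89, 2.39, 2.39, 3.01, 3.01, 3.01].

### API

Orientations are given as [roll, pitch, yaw] about the fixed x, y, z axes, in that order (R = Rz(yaw) Ry(pitch) Rx(roll)).
In Python, from workcell import bot gives the robot as it stands. The module is installed in compiled form; this text tells all that it offers.
- The arm moves only by the shell command python3 -m crank 'ROWS' [FORCE]. ROWS is JSON, a list of rows, each an object of numbers: "hand": the closure, from 0 (fully open) to 1 (shut); "dx", "dy", "dz": the shift along the tool's x, y, z in mm; "yaw": the turn about the tool's y in rad. In form: [{"hand": .., "dx": .., "dy": .., "dz": .., "yaw": ..}, ...]. A call has 1 to 12 rows; each row is the pose to reach, as a shift and turn from the pose commanded when the call began, along the tool's axes at that moment; what a row does not reach only later rows make up. A row lasts 1/12 s, in which the tool goes at most 41.7 mm and 7.16 degrees, less where a joint would pass 70% of its speed; a pose out of reach is approached as far as the arm can. A call with a gripper value outside its range is refused whole. The fingers move at their own pace and stop on an object; FORCE is the grip in N (left out, the last holds). Time passes only in rows, so rows that repeat a pose let the fingers close. It gives the time, the measured TCP pose, the force and the opening at its end, in the units of the state.
- bot.observe(): the state, without advancing time (a new reading comes with each control period).
- bot.grab_frame(name): name is "scene" or "side" or "wrist"; returns the picture (384x512x3 uint8, red, green, blue); there is no depth.
- bot.camera_info(name): a dict with "fx", "fy", "cx", "cy" (pixels), "rvec" (rotation vector, rad) and "tvec" (3), from world to camera coordinates, as OpenCV has them. Camera axes: x right, y down, z forward; pixel columns grow to the right and rows downward; lengths in m; the calibration is good to about 2 mm. A picture is of the moment at which its call begins: read the wrist's pose just before it. camera_info takes no time and is no camera call; for the wrist camera it gives the pose at the moment of the call.
- bot.job_done(): hands the job in, once; it reports no verdict.
The state is a dict: "clock": time; "qpos": joint angles; "qd": joint speeds; "joint_efforts": joint torques, N m; "position": TCP position; "tool_rot": TCP orientation; "force": force on the tool from outside, world axes, zero at the start; "moment": the same for the moment, N m; "grip_width": finger opening in m.
Only numpy, scipy, OpenCV 4.12 (cv2) and the standard library are available. Lean on these libraries where they do the work, as an engineer would, in place of code of your own. Each camera call takes 0.05 s, during which the arm holds its last target.

## Working session

There is one attempt and no reset: what is moved stays moved. The work goes in short steps, Python scripts to look and compute and a shell command to move; the robot and the scene stay as the last step left them, time stands still between calls to the robot, and variables do not carry over. Pictures are saved under pics/ and viewed, and the job is handed in when it is done.

```bash
mkdir -p pics; ls; python3 - <<'E'
from workcell import bot
import cv2
s=bot.observe()
for k,v in s.items(): print(k,v)
for n in ("scene","side","wrist"):
    f=bot.grab_frame(n); cv2.imwrite(f"pics/{n}0.png",f[:,:,::-1])
    c=bot.camera_info(n); print(n,c)
E
```

```text
pics
clock 0.0
qpos [-1.31613635  0.52203369 -0.03631475  1.59998829  0.02121294  1.02107806
 -0.11281187]
qd [ 0.00017898 -0.00069182  0.00172112 -0.00031181  0.00021695  0.00066841
 -0.00019026]
joint_efforts [-6.60499495e-06 -9.27099824e+01  1.97992712e+00 -3.69918466e+01
  1.77096936e-02  8.40762426e-03 -4.14603835e-05]
position [0.19941734 0.59195252 0.19842069]
tool_rot [-1.57089251e+00  1.11795507e-03  1.24590990e+00]
force [-0.07296839  0.38670198  0.17451665]
moment [0.00149608 0.02311124 0.06896208]
grip_width 0.08531803814383851
scene {'fx': 394.04326350541425, 'fy': 394.04326350541425, 'cx': 257.0131284716027, 'cy': 185.86907936539492, 'rvec': array([ 1.88406801,  1.87131942, -0.56675205]), 'tvec': array([ 0.08342222, -0.45371252,  1.3652448 ])}
side {'fx': 414.9467125917636, 'fy': 414.9467125917636, 'cx': 253.13248131324315, 'cy': 197.78604787076077, 'rvec': array([ 2.3562099 , -0.41459422,  0.18513052]), 'tvec': array([-0.60760571,  0.18592011,  0.90646274])}
wrist {'fx': 336.9830668951785, 'fy': 336.9830668951785, 'cx': 257.7734498973525, 'cy': 183.0315888906739, 'rvec': array([-2.33507067, -1.67853231, -0.26447667]), 'tvec': array([-0.62466421, -0.0389226 ,  0.38136344])}
```

View pics/scene0.png

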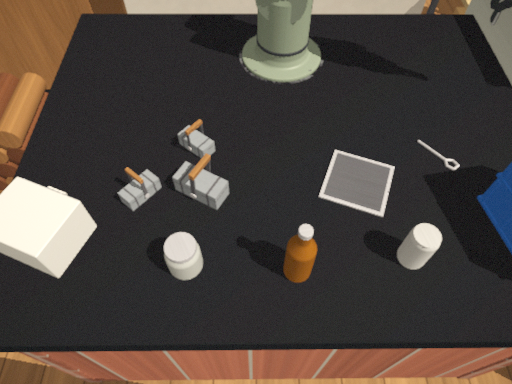

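View pics/side0.png

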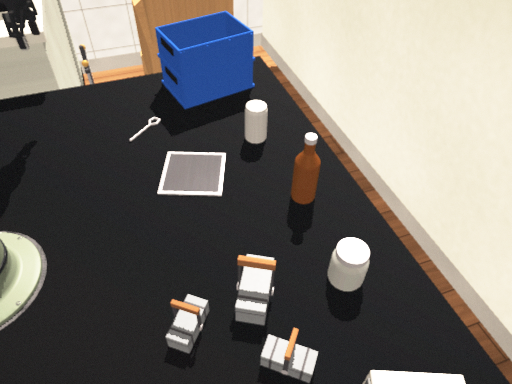

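View pics/wrist0.png

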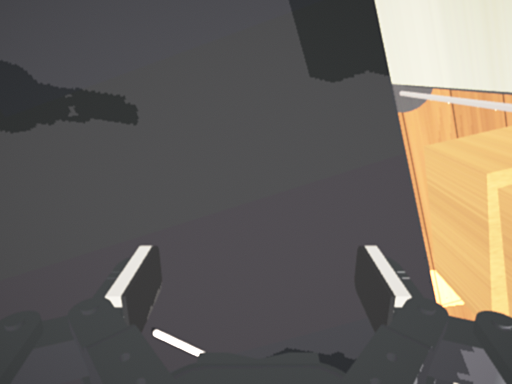

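The scene view shows three handled cases: (196,140), (140,188) and the largest at (201,184). The plate is at (357,182) and the amber bottle at (299,255). In the side view the largest case is at (255,288). I'll enlarge these and measure.

```bash
cat > h.py <<'E'
import numpy as np, cv2
from workcell import bot
def cam(n):
    c=bot.camera_info(n); R=cv2.Rodrigues(np.array(c['rvec']))[0]; t=np.array(c['tvec']).ravel()
    K=np.array([[c['fx'],0,c['cx']],[0,c['fy'],c['cy']],[0,0,1]]); return K,R,t
def ray(n,uv,C=None):
    K,R,t=C or cam(n); d=R.T@np.linalg.inv(K)@np.array([uv[0],uv[1],1.]); return -R.T@t,d/np.linalg.norm(d)
def onz(n,uv,z,C=None):
    o,d=ray(n,uv,C); return o+d*(z-o[2])/d[2]
def proj(n,p,C=None):
    K,R,t=C or cam(n); q=K@(R@np.array(p,float)+t); return q[:2]/q[2]
def tri(obs):
    A=np.zeros((3,3));b=np.zeros(3);L=[]
    for n,uv in obs:
        o,d=ray(n,uv);P=np.eye(3)-np.outer(d,d);A+=P;b+=P@o;L.append((o,d))
    x=np.linalg.solve(A,b); return x,[np.linalg.norm((np.eye(3)-np.outer(d,d))@(x-o)) for o,d in L]
E
python3 - <<'E'
from h import *
a=cv2.imread('pics/scene0.png');b=cv2.imread('pics/side0.png')
A=cv2.resize(a[110:220,105:245],None,fx=5,fy=5,interpolation=cv2.INTER_CUBIC)
B=cv2.resize(b[240:384,155:330],None,fx=4,fy=4,interpolation=cv2.INTER_CUBIC)
cv2.imwrite('pics/sc_crop.png',A);cv2.imwrite('pics/si_crop.png',B)
for n,uv in [("scene",(201,184)),("scene",(140,188)),("scene",(196,140)),("scene",(299,272)),("side",(304,195)),("side",(255,300))]: print(n,uv,onz(n,uv,0.03))
E
```

```text
scene (201, 184) [ 0.56206912 -0.23419815  0.03      ]
scene (140, 188) [ 0.57397405 -0.38996959  0.03      ]
scene (196, 140) [ 0.41225246 -0.25875152  0.03      ]
scene (299, 272) [0.80370555 0.00355604 0.03      ]
side (304, 195) [ 0.77760917 -0.02360423  0.03      ]
side (255, 300) [ 0.55454796 -0.26221507  0.03      ]
```

View pics/sc_crop.png

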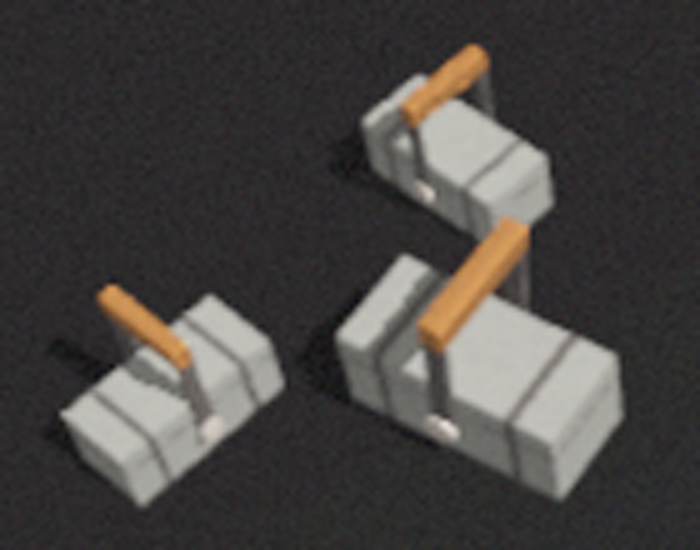

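View pics/si_crop.png

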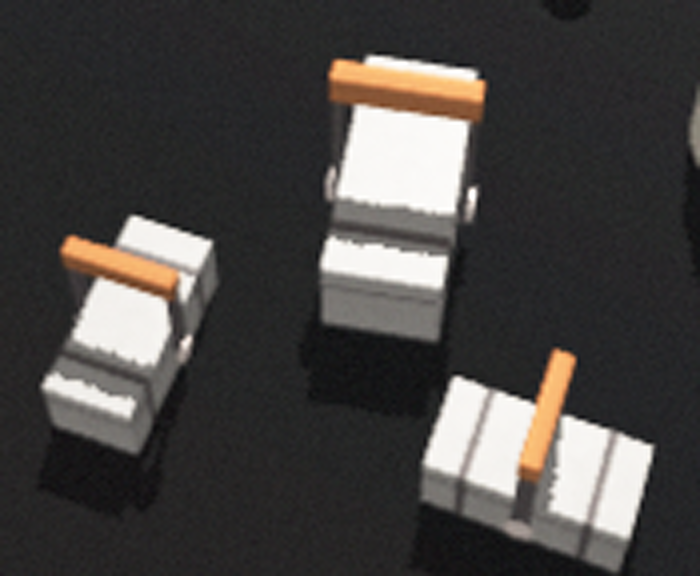

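```bash
python3 - <<'E'
from h import *
S=lambda u,v:(u/5+105-.4,v/5+110-.4)
D=lambda u,v:(u/4+155-.375,v/4+240-.375)
for nm,cs in dict(big=[(405,253),(340,340),(560,440),(622,357)],left=[(210,295),(65,413),(140,463+5),(280,350)],up=[(420,75),(365,122),(497,195),(550,157)]).items():
  z=.056 if nm=='big' else .042
  P=[onz('scene',S(*c),z) for c in cs]; P=np.array(P)
  print(nm,P.round(3)[:,:2].tolist(),[round(np.linalg.norm(P[i]-P[(i+1)%4])*1e3) for i in range(4)],P.mean(0))
# side top corners of big
P=np.array([onz('side',D(*c),.056) for c in [(365,55),(477,68),(446,285),(322,268)]]);print('side',P.round(3).tolist(),P.mean(0))
# bar
imgs={n:cv2.imread(f'pics/{n}0.png') for n in('scene','side')}
for n,box in (('scene',(185,150,215,185)),('side',(230,250,282,275))):
  h=cv2.cvtColor(imgs[n],cv2.COLOR_BGR2HSV);m=cv2.inRange(h,(5,120,90),(22,255,255))
  mm=np.zeros_like(m);x0,y0,x1,y1=box;mm[y0:y1,x0:x1]=m[y0:y1,x0:x1]
  ys,xs=np.nonzero(mm);print(n,len(xs),xs.mean(),ys.mean(),cv2.minAreaRect(np.c_[xs,ys].astype(np.float32)))
  globals()[n]=(xs.mean(),ys.mean())
print('bar',tri([('scene',scene),('side',side)]))
# plate corners scene
for n in('scene','side'):
  h=cv2.cvtColor(imgs[n],cv2.COLOR_BGR2HSV);m=cv2.inRange(h,(0,0,45),(180,90,255))
  k,l,st,ce=cv2.connectedComponentsWithStats(m)
  want=(357,182) if n=='scene' else (194,174)
  i=l[want[1],want[0]];
  ys,xs=np.nonzero(l==i);r=cv2.convexHull(np.c_[xs,ys].astype(np.int32));q=cv2.approxPolyDP(r,8,True)[:,0]
  P=np.array([onz(n,c,.006) for c in q]);print(n,st[i],q.tolist(),P.round(3).tolist(),P.mean(0))
E
```

```text
big [[0.504, -0.276], [0.56, -0.304], [0.621, -0.189], [0.571, -0.16]] [62, 130, 57, 134] [ 0.56390975 -0.23206911  0.056     ]
left [[0.521, -0.378], [0.595, -0.44], [0.627, -0.397], [0.556, -0.337]] [96, 54, 93, 54] [ 0.57469442 -0.38809113  0.042     ]
up [[0.365, -0.282], [0.4, -0.31], [0.453, -0.232], [0.426, -0.205]] [45, 94, 39, 99] [ 0.41131669 -0.25722782  0.042     ]
side [[0.57, -0.163, 0.056], [0.624, -0.192, 0.056], [0.561, -0.305, 0.056], [0.507, -0.276, 0.056]] [ 0.5655388  -0.23405764  0.056     ]
scene 215 199.40465116279069 166.0279069767442 ((199.20001220703125, 166.4000244140625), (8.40000057220459, 30.0), 36.869895935058594)
side 366 255.69672131147541 262.3661202185792 ((256.1005554199219, 262.136474609375), (39.30892562866211, 10.48637580871582), 8.61564826965332)
bar (array([ 0.56680984, -0.22870177,  0.11335907]), [np.float64(0.00012400871788157837), np.float64(0.00012400871788148966)])
scene [    0     0   512   346 89448] [[511, 337], [65, 345], [0, 255], [0, 193], [43, 107], [123, 0], [425, 0], [511, 101]] [[0.942, 0.447, 0.006], [0.951, -0.492, 0.006], [0.748, -0.698, 0.006], [0.572, -0.76, 0.006], [0.258, -0.741, 0.006], [-0.325, -0.603, 0.006], [-0.331, 0.582, 0.006], [0.233, 0.712, 0.006]] [ 0.3808952  -0.19419705  0.006     ]
side [    0     0   412   292 29761] [[411, 255], [343, 291], [157, 194], [0, 99], [0, 11], [27, 0], [131, 0], [259, 57]] [[0.943, -0.263, 0.006], [0.747, -0.294, 0.006], [0.426, 0.129, 0.006], [0.023, 0.736, 0.006], [-0.007, 1.483, 0.006], [0.105, 1.576, 0.006], [0.562, 1.426, 0.006], [0.94, 0.725, 0.006]] [0.46727065 0.6898096  0.006     ]
```

The largest case measures about 130 x 60 mm, while the other two come out around 95 x 45 to 54 mm. So the largest, at scene (201,184), is the one meant. Next I'll measure the plate and bottle.

```bash
python3 - <<'E'
from h import *
a=cv2.imread('pics/scene0.png');b=cv2.imread('pics/side0.png')
for n,im,(x0,y0,x1,y1) in (('scene',a,(310,140,405,225)),('side',b,(150,142,235,203))):
  m=np.zeros(im.shape[:2],np.uint8);m[y0:y1,x0:x1]=cv2.inRange(im[y0:y1,x0:x1],(150,150,150),(255,255,255))
  c=max(cv2.findContours(m,0,2)[0],key=cv2.contourArea);q=cv2.approxPolyDP(cv2.convexHull(c),6,True)[:,0]
  P=np.array([onz(n,p,.006) for p in q]);print(n,q.tolist(),P.round(3)[:,:2].tolist(),P.mean(0).round(4))
for n,im,(x0,y0,x1,y1) in (('scene',a,(270,215,330,295)),('side',b,(280,130,330,215))):
  h=cv2.cvtColor(im,cv2.COLOR_BGR2HSV);m=np.zeros(im.shape[:2],np.uint8);m[y0:y1,x0:x1]=cv2.inRange(h,(3,120,60),(22,255,255))[y0:y1,x0:x1]
  x,y,w,hh=cv2.boundingRect(m);print(n,x,y,w,hh,onz(n,(x+w/2,y+hh-6),0.0))
E
```

```text
scene [[334, 150], [394, 166], [382, 216], [319, 196]] [[0.43, 0.131], [0.487, 0.291], [0.646, 0.228], [0.585, 0.074]] [0.5369 0.1809 0.006 ]
side [[167, 152], [225, 153], [221, 195], [157, 193]] [[0.487, 0.287], [0.645, 0.227], [0.583, 0.069], [0.427, 0.133]] [0.5354 0.1792 0.006 ]
scene 283 235 35 48 [0.80392016 0.00992159 0.        ]
side 291 130 39 74 [ 0.80437094 -0.01425036  0.        ]
```

```bash
python3 - <<'E'
from h import *
s=bot.observe();from scipy.spatial.transform import Rotation as R
M=R.from_euler('xyz',s['tool_rot']).as_matrix();print(M.round(3))
d=M.T@(np.array([.567,-.2295,.20])-s['position']);print(d*1e3)
E
```

```text
[[ 0.319 -0.    -0.948]
 [ 0.948 -0.001  0.319]
 [-0.001 -1.    -0.   ]]
[-661.26821894   -0.85140264 -610.59194732]
```

Plate centre is about (0.536, 0.180), the bottle is near (0.80, 0.00), and the bar is at (0.567, -0.229, 0.113). The jaws need to lie along azimuth 60.5°, so I'm moving over now.

```bash
python3 -m crank '[{"hand":0,"dx":-30,"dy":-15,"dz":-27,"yaw":0},{"hand":0,"dx":-60,"dy":-30,"dz":-55,"yaw":0.1},{"hand":0,"dx":-360,"dy":-40,"dz":-330,"yaw":0.19},{"hand":0,"dx":-360,"dy":-40,"dz":-330,"yaw":0.19},{"hand":0,"dx":-360,"dy":-40,"dz":-330,"yaw":0.19},{"hand":0,"dx":-360,"dy":-40,"dz":-330,"yaw":0.19},{"hand":0,"dx":-360,"dy":-40,"dz":-330,"yaw":0.19},{"hand":0,"dx":-360,"dy":-40,"dz":-330,"yaw":0.19},{"hand":0,"dx":-360,"dy":-40,"dz":-330,"yaw":0.19},{"hand":0,"dx":-360,"dy":-40,"dz":-330,"yaw":0.19},{"hand":0,"dx":-360,"dy":-40,"dz":-330,"yaw":0.19},{"hand":0,"dx":-360,"dy":-40,"dz":-330,"yaw":0.19}]' 60
cat >> h.py <<'E'
from scipy.spatial.transform import Rotation as Rot
def go(p,az=None):
    s=bot.observe();M=Rot.from_euler('xyz',s['tool_rot']).as_matrix()
    a=np.degrees(np.arctan2(M[1,0],M[0,0]))
    print('t',s['clock'],'pos',np.round(s['position'],4),'xaz',a.round(2),'down',M[:,1].round(3),'F',np.round(s['force'],1),'w',round(s['grip_width'],4))
    print('q',np.round(s['qpos'],2))
    print('d xyz mm',(M.T@(np.array(p)-s['position'])*1e3).round(1),'yaw',None if az is None else round(-np.radians(az-a),3))
E
python3 -c "
from h import *
go([.567,-.2295,.20],60.5)"
```

```text
clock: 1.15
position: [0.3978, 0.1431, 0.2392]
tool_rot: [-1.571, -0.0, 1.055]
force: [1.1, 0.7, 0.2]
grip_width: 0.0853
t 1.15 pos [0.3978 0.1431 0.2392] xaz 60.44 down [ 0.  0. -1.] F [1.1 0.7 0.2] w 0.0853
q [-0.69  0.14  0.23  2.06 -0.04  0.94  0.62]
d xyz mm [-240.6   39.3 -331. ] yaw -0.001
```

```bash
python3 -m crank '[{"hand":0,"dx":-240,"dy":30,"dz":-330,"yaw":0},{"hand":0,"dx":-240,"dy":30,"dz":-330,"yaw":0},{"hand":0,"dx":-240,"dy":30,"dz":-330,"yaw":0},{"hand":0,"dx":-240,"dy":30,"dz":-330,"yaw":0},{"hand":0,"dx":-240,"dy":30,"dz":-330,"yaw":0},{"hand":0,"dx":-240,"dy":30,"dz":-330,"yaw":0},{"hand":0,"dx":-240,"dy":30,"dz":-330,"yaw":0},{"hand":0,"dx":-240,"dy":30,"dz":-330,"yaw":0},{"hand":0,"dx":-240,"dy":30,"dz":-330,"yaw":0},{"hand":0,"dx":-240,"dy":30,"dz":-330,"yaw":0},{"hand":0,"dx":-240,"dy":30,"dz":-330,"yaw":0},{"hand":0,"dx":-240,"dy":30,"dz":-330,"yaw":0}]' 60
python3 -c "
from h import *
go([.567,-.2295,.096],60.5)
f=bot.grab_frame('wrist');cv2.imwrite('pics/w1.png',f[:,:,::-1])
print(proj('wrist',[.567,-.2287,.113]))"
```

```text
clock: 2.15
position: [0.5659, -0.2274, 0.2081]
tool_rot: [-1.57, 0.001, 1.053]
force: [-0.3, 0.8, -0.9]
grip_width: 0.0852
t 2.15 pos [ 0.5659 -0.2274  0.2081] xaz 60.34 down [-0.001 -0.    -1.   ] F [-0.3  0.8 -0.9] w 0.0852
q [ 0.02  0.52  0.39  1.65 -0.22  1.02  1.54]
d xyz mm [ -1.2 112.1  -2.1] yaw -0.003
[255.67673021 177.72513357]
```

View pics/w1.png

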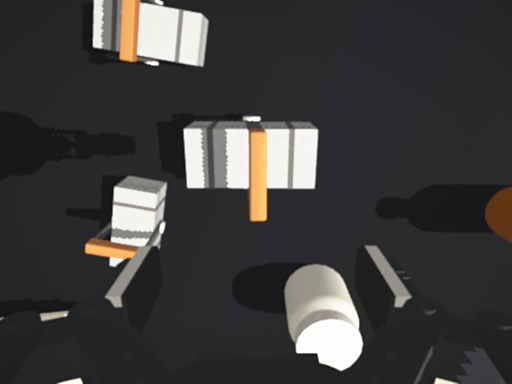

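The wrist view shows the case at (250,155), aligned with the image axes, and its bar at about (258,172), between the jaws. I'll descend and grip.

```bash
python3 -m crank '[{"hand":0,"dx":-1,"dy":35,"dz":-2},{"hand":0,"dx":-1,"dy":70,"dz":-2},{"hand":0,"dx":-1,"dy":100,"dz":-2},{"hand":0,"dx":-1,"dy":112,"dz":-2},{"hand":0.5,"dx":-1,"dy":112,"dz":-2},{"hand":1,"dx":-1,"dy":112,"dz":-2},{"hand":1,"dx":-1,"dy":112,"dz":-2},{"hand":1,"dx":-1,"dy":112,"dz":-2},{"hand":1,"dx":-1,"dy":112,"dz":-2},{"hand":1,"dx":-1,"dy":112,"dz":-2},{"hand":1,"dx":-1,"dy":112,"dz":-2},{"hand":1,"dx":-1,"dy":112,"dz":-2}]' 80
python3 -c "
from h import *
go([.567,-.2295,.096],60.5)
"
```

```text
t 2.2 pos [ 0.566  -0.2257  0.2084] xaz 60.45 down [-0.001  0.    -1.   ] F [ 0.2  0.6 -0.6] w 0.0852
q [ 0.02  0.52  0.39  1.65 -0.22  1.02  1.53]
d xyz mm [ -2.8 112.4  -2.9] yaw -0.001$[0]: bad value
```

```bash
python3 -m crank '[{"hand":0,"dx":-1,"dy":35,"dz":-2,"yaw":0},{"hand":0,"dx":-1,"dy":70,"dz":-2,"yaw":0},{"hand":0,"dx":-1,"dy":100,"dz":-2,"yaw":0},{"hand":0,"dx":-1,"dy":112,"dz":-2,"yaw":0},{"hand":0.5,"dx":-1,"dy":112,"dz":-2,"yaw":0},{"hand":1,"dx":-1,"dy":112,"dz":-2,"yaw":0},{"hand":1,"dx":-1,"dy":112,"dz":-2,"yaw":0},{"hand":1,"dx":-1,"dy":112,"dz":-2,"yaw":0},{"hand":1,"dx":-1,"dy":112,"dz":-2,"yaw":0},{"hand":1,"dx":-1,"dy":112,"dz":-2,"yaw":0},{"hand":1,"dx":-1,"dy":112,"dz":-2,"yaw":0},{"hand":1,"dx":-1,"dy":112,"dz":-2,"yaw":0}]' 80
python3 -c "
from h import *
go([.567,-.2295,.096],60.5)
"
```

```text
clock: 3.2
position: [0.5677, -0.2274, 0.0973]
tool_rot: [-1.571, -0.0, 1.056]
force: [-0.3, 0.8, -0.1]
grip_width: -0.0002
t 3.2 pos [ 0.5677 -0.2274  0.0973] xaz 60.5 down [ 0. -0. -1.] F [-0.3  0.8 -0.1] w -0.0002
q [ 0.06  0.65  0.34  1.74 -0.28  0.8   1.59]
d xyz mm [-2.1  1.3 -0.4] yaw 0.0
```

```bash
python3 -c "
from h import *
for n in ('scene','side','wrist'):
  f=bot.grab_frame(n);cv2.imwrite(f'pics/{n}2.png',f[:,:,::-1])
a=cv2.imread('pics/scene2.png')[90:220,130:280];b=cv2.imread('pics/side2.png')[200:340,180:330]
cv2.imwrite('pics/c2.png',np.hstack([cv2.resize(a,(400,347)),cv2.resize(b,(372,347))]))
"
```

```text
(no output)
```

View pics/c2.png

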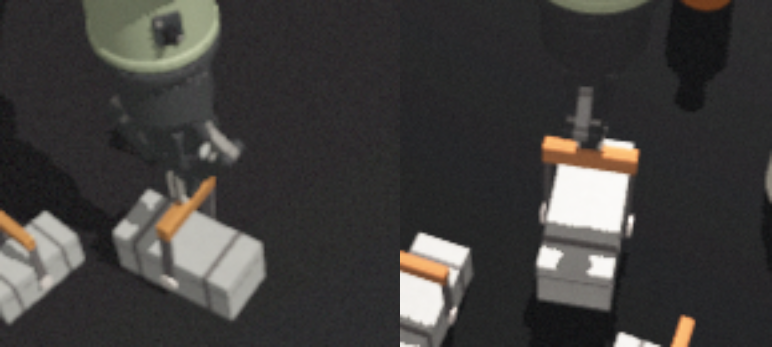

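View pics/wrist2.png

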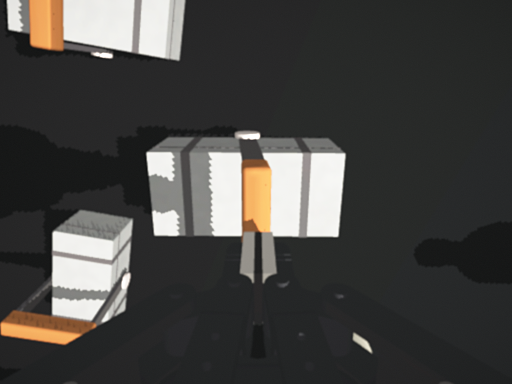

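```bash
python3 -c "
from h import *
s=bot.observe();p=s['position'];g=p+[0,0,.019]
for n in ('scene','side','wrist'): print(n,proj(n,p),proj(n,g),proj(n,p+[0,0,.08]))
K,R,t=cam('wrist');print(-R.T@t, R[2])
a=cv2.imread('pics/scene2.png')[140:200,160:240];b=cv2.imread('pics/side2.png')[225:285,220:300]
cv2.imwrite('pics/c3.png',np.hstack([cv2.resize(a,None,fx=5,fy=5,interpolation=2),cv2.resize(b,None,fx=5,fy=5,interpolation=2)]))
"
```

```text
scene [200.60294922 170.34400123] [199.73284247 165.64869051] [196.73329179 149.46237511]
side [255.63405554 266.41258696] [255.81941254 260.94841232] [256.45925973 242.08623422]
wrist [258.35449922 222.39588116] [258.43495682 237.77096305] [258.86233945 319.44184383]
[ 0.49723356 -0.18820232  0.27321578] [ 0.26798218 -0.15083689 -0.95154284]
```

View pics/c3.png

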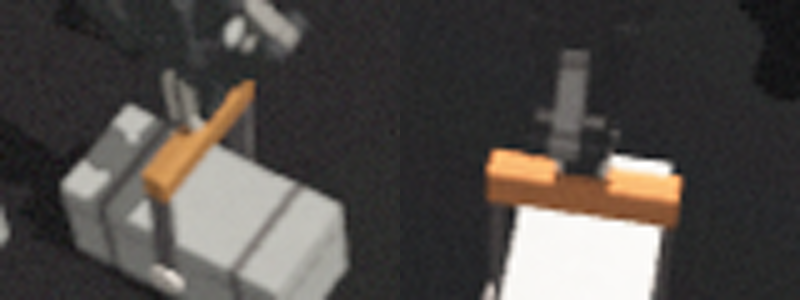

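```bash
python3 -c "
from h import *
w=cv2.imread('pics/wrist2.png')[130:310,190:330]
cv2.imwrite('pics/c4.png',cv2.resize(cv2.convertScaleAbs(w,alpha=1.6,beta=20),None,fx=3.2,fy=3.2,interpolation=2))
print(proj('wrist',[.567,-.2287,.113]))
imgs={n:cv2.imread(f'pics/{n}2.png') for n in('scene','side')}
for n,box in (('scene',(185,150,215,185)),('side',(230,250,282,275))):
  h=cv2.cvtColor(imgs[n],cv2.COLOR_BGR2HSV);m=cv2.inRange(h,(5,120,60),(22,255,255))
  mm=np.zeros_like(m);x0,y0,x1,y1=box;mm[y0:y1,x0:x1]=m[y0:y1,x0:x1]
  ys,xs=np.nonzero(mm);print(n,len(xs),xs.mean(),ys.mean(),cv2.minAreaRect(np.c_[xs,ys].astype(np.float32)))
"
```

```text
[255.83114155 235.28477371]
scene 155 198.4774193548387 168.32258064516128 ((199.4132080078125, 166.50375366210938), (7.432971000671387, 29.793312072753906), 42.51044845581055)
side 350 255.6342857142857 262.4685714285714 ((256.1005554199219, 262.136474609375), (39.30892562866211, 10.48637580871582), 8.61564826965332)
```

View pics/c4.png

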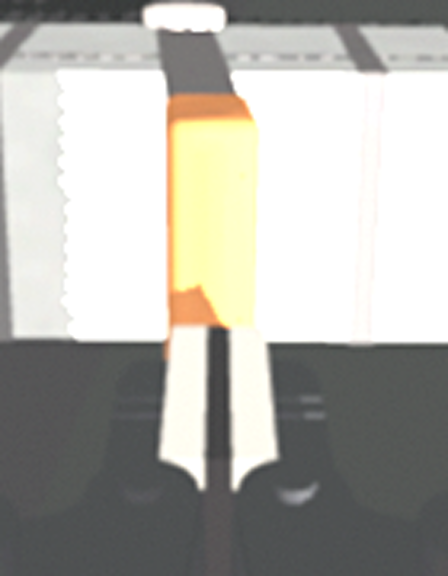

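The jaws shut on nothing: the bar hasn't moved (its side-view pixels are unchanged) and the tips passed just above it. So the tips really sit higher than the nominal TCP suggests. I'll open, go 20 mm lower and close again.

```bash
python3 -m crank '[{"hand":0,"dx":-1,"dy":0,"dz":0,"yaw":0},{"hand":0,"dx":-1,"dy":0,"dz":0,"yaw":0},{"hand":0,"dx":-1,"dy":0,"dz":0,"yaw":0},{"hand":0,"dx":-1,"dy":0,"dz":0,"yaw":0},{"hand":0,"dx":-1,"dy":0,"dz":0,"yaw":0},{"hand":0,"dx":-1,"dy":0,"dz":0,"yaw":0},{"hand":0,"dx":-1,"dy":10,"dz":0,"yaw":0},{"hand":0,"dx":-1,"dy":20,"dz":0,"yaw":0},{"hand":0,"dx":-1,"dy":20,"dz":0,"yaw":0}]' 80
python3 -c "
from h import *
go([.567,-.2295,.096],60.5)
for n in ('scene','side','wrist'):
  f=bot.grab_frame(n);cv2.imwrite(f'pics/{n}3.png',f[:,:,::-1])
a=cv2.imread('pics/scene3.png')[130:200,150:230];b=cv2.imread('pics/side3.png')[225:295,220:300];w=cv2.imread('pics/wrist3.png')
cv2.imwrite('pics/c5.png',np.vstack([np.hstack([cv2.resize(a,(400,350)),cv2.resize(b,(400,350))]),cv2.resize(w[150:290],(800,220))]))
"
```

```text
clock: 4.1
position: [0.566, -0.2277, 0.0745]
tool_rot: [-1.568, 0.001, 1.056]
force: [-0.7, 0.2, -0.5]
grip_width: 0.0853
t 4.1 pos [ 0.566  -0.2277  0.0745] xaz 60.51 down [-0.003  0.001 -1.   ] F [-0.7  0.2 -0.5] w 0.0853
q [ 0.07  0.68  0.33  1.75 -0.3   0.76  1.6 ]
d xyz mm [ -1.1 -21.5  -1.7] yaw 0.0
```

View pics/c5.png

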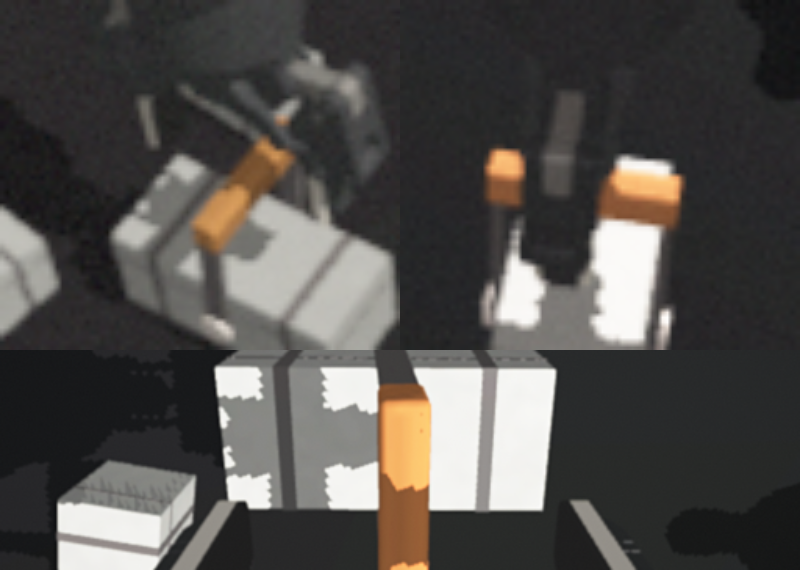

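```bash
python3 -c "
from h import *
s=bot.observe();p=s['position'];u=np.array([np.cos(1.056),np.sin(1.056),0]);v=np.array([-u[1],u[0],0])
for z in(.0,.013,.03):
  for k in (-.05,.05): print(z,k,[proj(n,p+u*k+[0,0,z]).round(1).tolist() for n in('scene','side')])
# scene & bar ends: tool z offset?
for m in (-.02,.02,.04): print('v',m,[proj(n,p+v*m+[0,0,.03]).round(1).tolist() for n in('scene','side')])
"
```

```text
0.0 -0.05 [[184.6, 167.1], [251.3, 294.0]]
0.0 0.05 [[218.2, 183.1], [259.0, 252.7]]
0.013 -0.05 [[183.8, 164.0], [251.4, 290.5]]
0.013 0.05 [[217.8, 180.0], [259.1, 249.1]]
0.03 -0.05 [[182.8, 159.8], [251.5, 285.8]]
0.03 0.05 [[217.3, 176.0], [259.3, 244.2]]
v -0.02 [[195.2, 173.6], [265.5, 265.6]]
v 0.02 [[204.4, 162.1], [245.6, 262.7]]
v 0.04 [[208.8, 156.5], [235.7, 261.3]]
```

The open tips look about 30 mm above nominal TCP in the scene view, at (181,159) and (215,174). I'll go 8 mm lower, close and check the width.

```bash
python3 -m crank '[{"hand":0,"dx":0,"dy":8,"dz":0,"yaw":0},{"hand":0.5,"dx":0,"dy":8,"dz":0,"yaw":0},{"hand":1,"dx":0,"dy":8,"dz":0,"yaw":0},{"hand":1,"dx":0,"dy":8,"dz":0,"yaw":0},{"hand":1,"dx":0,"dy":8,"dz":0,"yaw":0},{"hand":1,"dx":0,"dy":8,"dz":0,"yaw":0},{"hand":1,"dx":0,"dy":8,"dz":0,"yaw":0},{"hand":1,"dx":0,"dy":8,"dz":0,"yaw":0}]' 80
```

```text
clock: 4.92
position: [0.5668, -0.2294, 0.0695]
tool_rot: [-1.571, 0.001, 1.055]
force: [-4.3, -3.9, 6.0]
grip_width: 0.0123
```

Gripped, width about 13 mm. Lifting slowly until it hangs clear.

```bash
python3 -m crank '[{"hand":1,"dx":0,"dy":-6,"dz":0,"yaw":0},{"hand":1,"dx":0,"dy":-14,"dz":0,"yaw":0},{"hand":1,"dx":0,"dy":-24,"dz":0,"yaw":0},{"hand":1,"dx":0,"dy":-36,"dz":0,"yaw":0},{"hand":1,"dx":0,"dy":-50,"dz":0,"yaw":0},{"hand":1,"dx":0,"dy":-65,"dz":0,"yaw":0},{"hand":1,"dx":0,"dy":-80,"dz":0,"yaw":0},{"hand":1,"dx":0,"dy":-95,"dz":0,"yaw":0},{"hand":1,"dx":0,"dy":-110,"dz":0,"yaw":0},{"hand":1,"dx":0,"dy":-120,"dz":0,"yaw":0},{"hand":1,"dx":0,"dy":-125,"dz":0,"yaw":0},{"hand":1,"dx":0,"dy":-125,"dz":0,"yaw":0}]'
python3 -m crank '[{"hand":1,"dx":0,"dy":0,"dz":0,"yaw":0},{"hand":1,"dx":0,"dy":0,"dz":0,"yaw":0},{"hand":1,"dx":0,"dy":0,"dz":0,"yaw":0},{"hand":1,"dx":0,"dy":0,"dz":0,"yaw":0}]'
python3 -c "
from h import *
for n in ('scene','side','wrist'):
  f=bot.grab_frame(n);cv2.imwrite(f'pics/{n}4.png',f[:,:,::-1])
a=cv2.imread('pics/scene4.png')[80:220,130:270];b=cv2.imread('pics/side4.png')[170:330,180:340]
cv2.imwrite('pics/c6.png',np.hstack([cv2.resize(a,(400,400)),cv2.resize(b,(400,400))]))
"
```

```text
clock: 5.92
position: [0.5676, -0.2283, 0.1953]
tool_rot: [-1.572, -0.001, 1.056]
force: [1.2, -0.0, -6.8]
grip_width: 0.0125
clock: 6.25
position: [0.5668, -0.2282, 0.1934]
tool_rot: [-1.57, 0.0, 1.056]
force: [0.3, 1.4, -5.8]
grip_width: 0.012
```

View pics/c6.png

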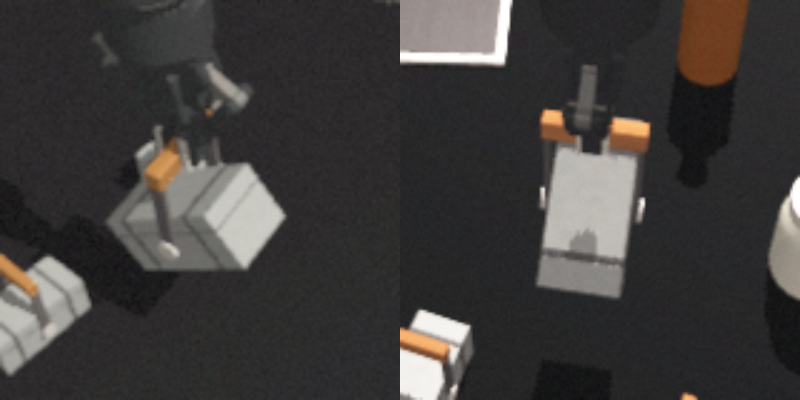

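View pics/wrist4.png

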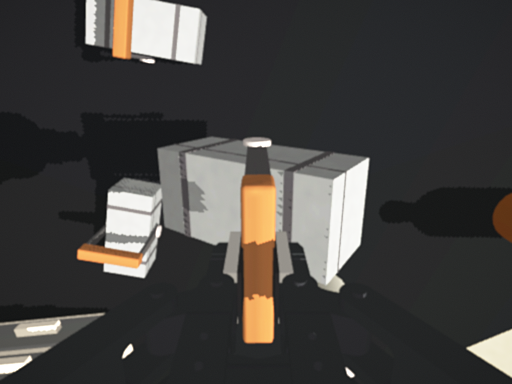

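All three views agree. In the wrist view the right end face at (345,215) is tipped up, and in the scene and side views the end nearer the side camera hangs down. The heavy end is therefore along tool -x (towards world -y).

The hand can only turn about the vertical, so I can't lean the handle. My plan is to set the case down with its heavy edge on the plate, then pinch the light end across its 60 mm width and swing it up about that edge. Carrying it over now.

```bash
python3 -m crank '[{"hand":1,"dx":10,"dy":0,"dz":6,"yaw":0},{"hand":1,"dx":27,"dy":0,"dz":16,"yaw":-0.02},{"hand":1,"dx":50,"dy":0,"dz":30,"yaw":-0.04},{"hand":1,"dx":77,"dy":0,"dz":46,"yaw":-0.06},{"hand":1,"dx":104,"dy":0,"dz":62,"yaw":-0.08},{"hand":1,"dx":131,"dy":0,"dz":78,"yaw":-0.1},{"hand":1,"dx":158,"dy":0,"dz":94,"yaw":-0.12},{"hand":1,"dx":185,"dy":0,"dz":110,"yaw":-0.14},{"hand":1,"dx":212,"dy":0,"dz":126,"yaw":-0.16},{"hand":1,"dx":239,"dy":0,"dz":142,"yaw":-0.17},{"hand":1,"dx":266,"dy":0,"dz":158,"yaw":-0.17},{"hand":1,"dx":290,"dy":0,"dz":172,"yaw":-0.17}]'
python3 -c "
from h import *
go([.558,.241,.19],70.4)"
```

```text
clock: 7.4
position: [0.5598, 0.1113, 0.194]
tool_rot: [-1.571, -0.0, 1.227]
force: [1.7, -0.4, -7.0]
grip_width: 0.0126
t 7.4 pos [0.5598 0.1113 0.194 ] xaz 70.3 down [ 0.     0.001 -1.   ] F [ 1.7 -0.4 -7. ] w 0.0126
q [-0.52  0.46  0.31  1.76 -0.17  0.94  1.08]
d xyz mm [121.5   4.1  45.4] yaw -0.002
```

```bash
python3 -m crank '[{"hand":1,"dx":22,"dy":0,"dz":8,"yaw":0},{"hand":1,"dx":44,"dy":0,"dz":16,"yaw":0},{"hand":1,"dx":66,"dy":0,"dz":24,"yaw":0},{"hand":1,"dx":86,"dy":0,"dz":32,"yaw":0},{"hand":1,"dx":104,"dy":5,"dz":38,"yaw":0},{"hand":1,"dx":115,"dy":15,"dz":43,"yaw":0},{"hand":1,"dx":121,"dy":30,"dz":45,"yaw":0},{"hand":1,"dx":121,"dy":50,"dz":45,"yaw":0},{"hand":1,"dx":121,"dy":65,"dz":45,"yaw":0},{"hand":1,"dx":121,"dy":75,"dz":45,"yaw":0},{"hand":1,"dx":121,"dy":75,"dz":45,"yaw":0},{"hand":1,"dx":121,"dy":75,"dz":45,"yaw":0}]'
python3 -c "
from h import *
go([.567,.268,.0755],70.4)
for n in ('scene','side','wrist'):
  f=bot.grab_frame(n);cv2.imwrite(f'pics/{n}5.png',f[:,:,::-1])
a=cv2.imread('pics/scene5.png')[100:240,280:420];b=cv2.imread('pics/side5.png')[80:220,120:260]
cv2.imwrite('pics/c7.png',np.hstack([cv2.resize(a,(400,400)),cv2.resize(b,(400,400))]))
"
```

```text
clock: 8.4
position: [0.5587, 0.2375, 0.1188]
tool_rot: [-1.571, 0.001, 1.225]
force: [-0.4, -0.6, -4.9]
grip_width: 0.0121
t 8.4 pos [0.5587 0.2375 0.1188] xaz 70.21 down [-0.001 -0.001 -1.   ] F [-0.4 -0.6 -4.9] w 0.0121
q [-0.68  0.6   0.26  1.73 -0.2   0.83  0.9 ]
d xyz mm [31.6 43.3  2.5] yaw -0.003
```

View pics/c7.png

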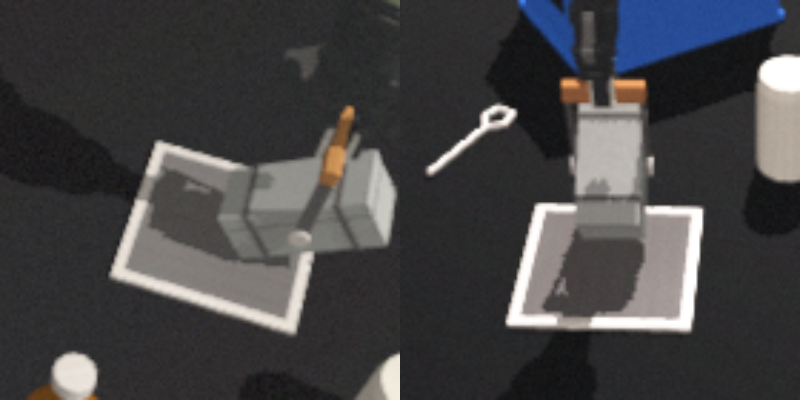

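```bash
python3 -c "
from h import *
print(onz('side',(191.8,163.3),.017), proj('side',[.545,.206,.017]))
for uv in ((162,92),(207,102),(252,91)): print('bin',onz('side',uv,0))
for uv in ((480,198),(511,242)): print('bin sc',onz('scene',uv,.15))
"
```

```text
[0.54030034 0.20354658 0.017     ] [193.21525481 162.37334684]
bin [0.53920242 0.61374536 0.        ]
bin [0.66908701 0.50469304 0.        ]
bin [0.83552283 0.51865881 0.        ]
bin sc [0.68382308 0.39670432 0.15      ]
bin sc [0.7900438  0.42528543 0.15      ]
```

```bash
python3 -c "
from h import *
a=cv2.imread('pics/scene0.png')[150:260,440:512];b=cv2.imread('pics/side0.png')[5:115,145:265]
cv2.imwrite('pics/c8.png',np.hstack([cv2.resize(a,(262,400)),cv2.resize(b,(436,400))]))
"
```

```text
(no output)
```

View pics/c8.png

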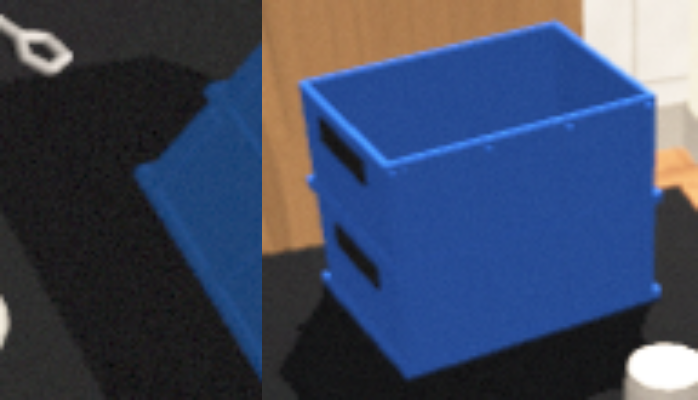

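```bash
python3 -c "
from h import *
print(tri([('side',(185.7,109)),('scene',(477,197.3))]), onz('side',(245+8,87),0))
print('top',onz('side',(145+(388-262)/3.633,5+165/3.636),.2))
"
```

```text
(array([0.5904656 , 0.48861033, 0.00240573]), [np.float64(0.0023703544741298425), np.float64(0.0023703544741297553)]) [0.84771367 0.54158843 0.        ]
top [0.59652098 0.49566244 0.2       ]
```

The bin's near corner is at (0.59, 0.49), which leaves room. Lowering now along the arc that keeps the heavy edge planted.

```bash
python3 -m crank '[{"hand":1,"dx":0,"dy":6,"dz":0,"yaw":0},{"hand":1,"dx":0,"dy":11,"dz":0,"yaw":0},{"hand":1,"dx":5,"dy":15,"dz":0,"yaw":0},{"hand":1,"dx":10,"dy":19,"dz":0,"yaw":0},{"hand":1,"dx":15,"dy":23,"dz":0,"yaw":0},{"hand":1,"dx":18,"dy":27,"dz":0,"yaw":0},{"hand":1,"dx":21,"dy":31,"dz":0,"yaw":0},{"hand":1,"dx":24,"dy":35,"dz":0,"yaw":0},{"hand":1,"dx":26,"dy":39,"dz":0,"yaw":0},{"hand":1,"dx":28,"dy":42,"dz":0,"yaw":0},{"hand":1,"dx":28,"dy":43,"dz":0,"yaw":0},{"hand":1,"dx":28,"dy":43,"dz":0,"yaw":0}]'
python3 -c "
from h import *
go([.567,.268,.0755],70.4)
for n in ('scene','side','wrist'):
  f=bot.grab_frame(n);cv2.imwrite(f'pics/{n}6.png',f[:,:,::-1])
a=cv2.imread('pics/scene6.png')[100:240,280:420];b=cv2.imread('pics/side6.png')[80:220,120:260]
cv2.imwrite('pics/c9.png',np.hstack([cv2.resize(a,(400,400)),cv2.resize(b,(400,400))]))
"
```

```text
clock: 9.55
position: [0.5685, 0.2643, 0.0762]
tool_rot: [-1.571, -0.0, 1.226]
force: [0.4, -1.8, 0.7]
grip_width: 0.012
t 9.55 pos [0.5685 0.2643 0.0762] xaz 70.23 down [ 0.  0. -1.] F [ 0.4 -1.8  0.7] w 0.012
q [-0.69  0.69  0.24  1.7  -0.22  0.78  0.88]
d xyz mm [3.  0.7 2.7] yaw -0.003
```

View pics/c9.png

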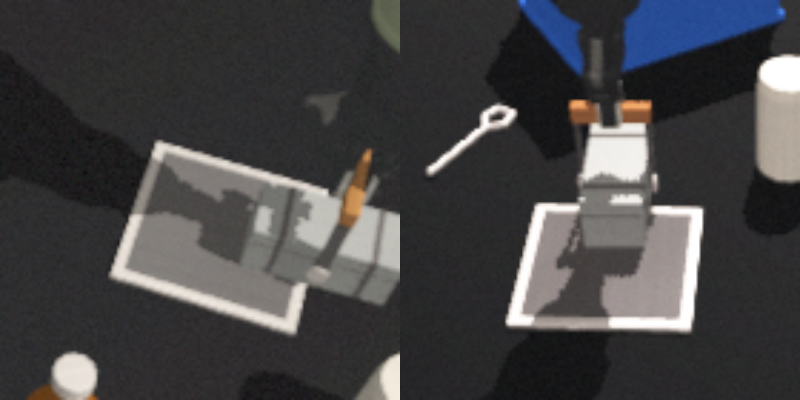

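The case lies flat on the plate, with its heavy end facing us. I'll release, rise clear and turn a quarter turn.

```bash
python3 -m crank '[{"hand":0,"dx":0,"dy":0,"dz":0,"yaw":0},{"hand":0,"dx":0,"dy":0,"dz":0,"yaw":0},{"hand":0,"dx":0,"dy":0,"dz":0,"yaw":0},{"hand":0,"dx":0,"dy":0,"dz":0,"yaw":0},{"hand":0,"dx":0,"dy":-10,"dz":0,"yaw":0},{"hand":0,"dx":0,"dy":-40,"dz":0,"yaw":0},{"hand":0,"dx":0,"dy":-75,"dz":0,"yaw":0},{"hand":0,"dx":10,"dy":-105,"dz":0,"yaw":0.12},{"hand":0,"dx":20,"dy":-120,"dz":0,"yaw":0.24},{"hand":0,"dx":30,"dy":-120,"dz":0,"yaw":0.36},{"hand":0,"dx":40,"dy":-120,"dz":0,"yaw":0.48},{"hand":0,"dx":50,"dy":-120,"dz":0,"yaw":0.6}]' 25
python3 -m crank '[{"hand":0,"dx":0,"dy":0,"dz":0,"yaw":0.12},{"hand":0,"dx":0,"dy":0,"dz":0,"yaw":0.24},{"hand":0,"dx":0,"dy":0,"dz":0,"yaw":0.36},{"hand":0,"dx":0,"dy":0,"dz":0,"yaw":0.48},{"hand":0,"dx":0,"dy":0,"dz":0,"yaw":0.6},{"hand":0,"dx":0,"dy":0,"dz":0,"yaw":0.72},{"hand":0,"dx":0,"dy":0,"dz":0,"yaw":0.84},{"hand":0,"dx":0,"dy":0,"dz":0,"yaw":0.96},{"hand":0,"dx":0,"dy":0,"dz":0,"yaw":0.97},{"hand":0,"dx":0,"dy":0,"dz":0,"yaw":0.97}]'
python3 -c "
from h import *
go([.586,.320,.19],-19.8)
for n in ('scene','side','wrist'):
  f=bot.grab_frame(n);cv2.imwrite(f'pics/{n}7.png',f[:,:,::-1])
a=cv2.imread('pics/scene7.png')[120:240,300:420];b=cv2.imread('pics/side7.png')[80:200,130:250]
cv2.imwrite('pics/c10.png',np.hstack([cv2.resize(a,(400,400),interpolation=2),cv2.resize(b,(400,400),interpolation=2)]))
"
```

```text
clock: 10.7
position: [0.5853, 0.312, 0.1973]
tool_rot: [-1.571, -0.001, 0.62]
force: [-0.0, -0.1, -1.3]
grip_width: 0.0852
clock: 11.53
position: [0.585, 0.3115, 0.1964]
tool_rot: [-1.571, -0.0, -0.341]
force: [-0.5, -0.2, -0.2]
grip_width: 0.0853
t 11.5333 pos [0.585  0.3115 0.1964] xaz -19.53 down [ 0.  0. -1.] F [-0.5 -0.2 -0.2] w 0.0853
q [-0.99  0.69  0.69  1.52 -0.47  1.11 -0.54]
d xyz mm [-1.9  6.4  8.3] yaw 0.005
```

View pics/c10.png

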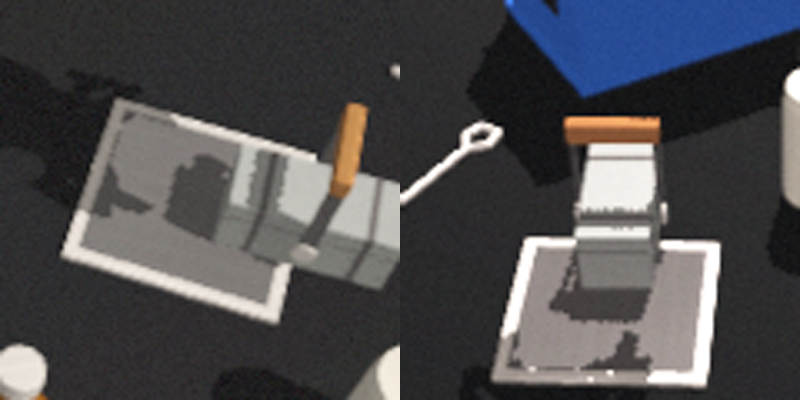

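View pics/wrist7.png

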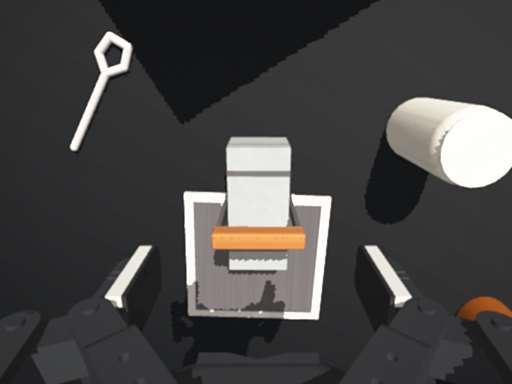

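```bash
python3 -c "
from h import *
w=cv2.imread('pics/wrist7.png')
cv2.imwrite('pics/c11.png',cv2.resize(w[120:290,170:350],None,fx=3.3,fy=3.3,interpolation=2))
P=np.array([onz('wrist',c,.062) for c in((228,150),(291,150),(288,268),(229,268))]);print(P.round(4),[np.linalg.norm(P[i]-P[(i+1)%4]).round(3) for i in range(4)],P.mean(0))
e=P.mean(0);dd=(P[:2].mean(0)-P[2:].mean(0));print('az',np.degrees(np.arctan2(dd[1],dd[0])))
"
```

```text
[[0.5608 0.3317 0.062 ]
 [0.6165 0.312  0.062 ]
 [0.5749 0.1923 0.062 ]
 [0.5163 0.213  0.062 ]] [np.float64(0.059), np.float64(0.127), np.float64(0.062), np.float64(0.127)] [0.56712001 0.26225016 0.062     ]
az 70.1181804768501
```

View pics/c11.png

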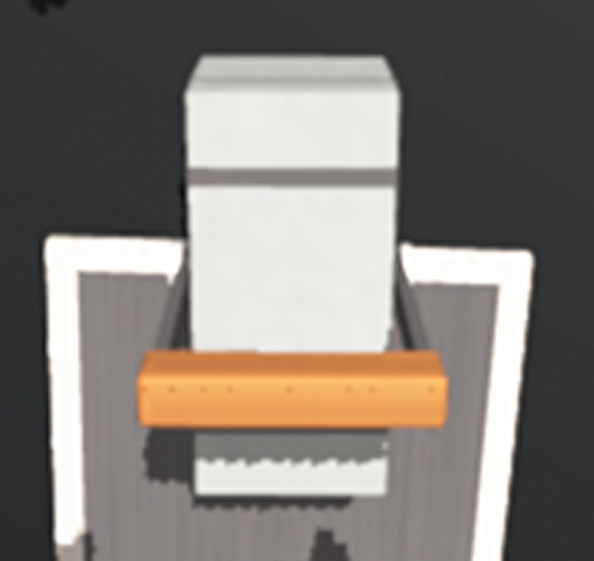

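The case centre is at (0.567, 0.263), with the light end towards azimuth 70° and the heavy edge at about (0.545, 0.203). I'll descend over the light end and check before going the last 60 mm.

```bash
python3 -m crank '[{"hand":0,"dx":0,"dy":30,"dz":5,"yaw":0},{"hand":0,"dx":0,"dy":65,"dz":5,"yaw":0},{"hand":0,"dx":0,"dy":100,"dz":5,"yaw":0},{"hand":0,"dx":0,"dy":120,"dz":5,"yaw":0},{"hand":0,"dx":0,"dy":130,"dz":5,"yaw":0},{"hand":0,"dx":0,"dy":130,"dz":5,"yaw":0}]'
python3 -c "
from h import *
go([.5864,.3166,.010],-19.8)
for n in ('scene','side','wrist'):
  f=bot.grab_frame(n);cv2.imwrite(f'pics/{n}8.png',f[:,:,::-1])
a=cv2.imread('pics/scene8.png')[110:250,300:440];b=cv2.imread('pics/side8.png')[60:200,130:270]
w=cv2.imread('pics/wrist8.png')
cv2.imwrite('pics/c12.png',np.vstack([np.hstack([cv2.resize(a,(300,300),interpolation=2),cv2.resize(b,(300,300),interpolation=2)]),cv2.resize(w,(600,300))]))
"
```

```text
clock: 12.18
position: [0.586, 0.3155, 0.0643]
tool_rot: [-1.573, 0.002, -0.343]
force: [-0.3, -1.1, 0.7]
grip_width: 0.0858
t 12.1833 pos [0.586  0.3155 0.0643] xaz -19.64 down [-0.002 -0.001 -1.   ] F [-0.3 -1.1  0.7] w 0.0858
q [-0.94  0.83  0.6   1.61 -0.57  0.88 -0.47]
d xyz mm [ 0.1 54.3  1.3] yaw 0.003
```

View pics/c12.png

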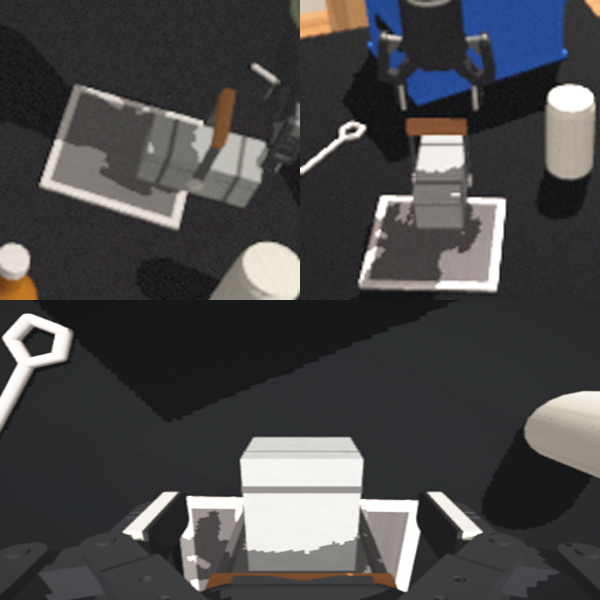

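```bash
python3 -c "
from h import *
p=bot.observe()['position'];u=np.array([np.cos(-.343),np.sin(-.343),0])
for z in(0,.013,.03,.045): print(z,[proj('side',p+u*k+[0,0,z]).round(1).tolist() for k in(-.045,.045)])
b=cv2.imread('pics/side8.png')[60:150,150:240];cv2.imwrite('pics/c13.png',cv2.resize(cv2.convertScaleAbs(b,alpha=1.5,beta=20),None,fx=6,fy=6,interpolation=2))
"
```

```text
0 [[180.8, 122.0], [211.8, 122.2]]
0.013 [[180.3, 118.3], [211.6, 118.5]]
0.03 [[179.6, 113.4], [211.2, 113.6]]
0.045 [[179.0, 109.0], [210.9, 109.2]]
```

View pics/c13.png

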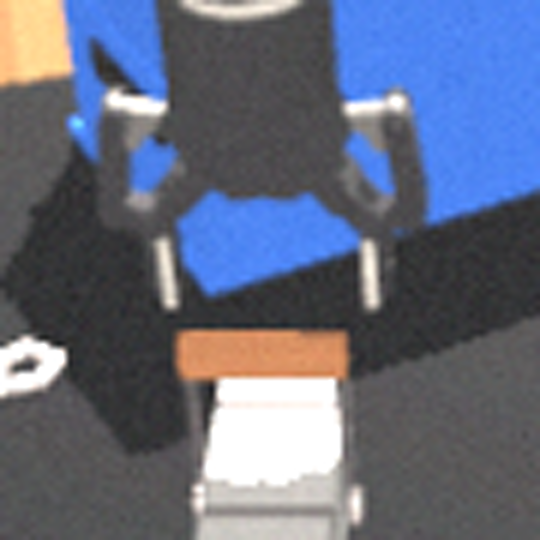

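The tips again sit about 33 mm above nominal when open: side pixel y is 111.7, against about 118 expected. I'll allow for that, go down 70 mm and pinch gently.

```bash
python3 -m crank '[{"hand":0,"dx":0,"dy":25,"dz":1,"yaw":0},{"hand":0,"dx":0,"dy":45,"dz":1,"yaw":0},{"hand":0,"dx":0,"dy":60,"dz":1,"yaw":0},{"hand":0,"dx":0,"dy":70,"dz":1,"yaw":0},{"hand":0,"dx":0,"dy":70,"dz":1,"yaw":0},{"hand":0.3,"dx":0,"dy":70,"dz":1,"yaw":0},{"hand":0.5,"dx":0,"dy":70,"dz":1,"yaw":0},{"hand":1,"dx":0,"dy":70,"dz":1,"yaw":0},{"hand":1,"dx":0,"dy":70,"dz":1,"yaw":0},{"hand":1,"dx":0,"dy":70,"dz":1,"yaw":0}]' 25
python3 -c "
from h import *
go([.5864,.3166,.010],-19.8)
for n in ('scene','side','wrist'):
  f=bot.grab_frame(n);cv2.imwrite(f'pics/{n}9.png',f[:,:,::-1])
a=cv2.imread('pics/scene9.png')[110:250,300:440];b=cv2.imread('pics/side9.png')[60:200,130:270]
w=cv2.imread('pics/wrist9.png')
cv2.imwrite('pics/c14.png',np.vstack([np.hstack([cv2.resize(a,(300,300),interpolation=2),cv2.resize(b,(300,300),interpolation=2)]),cv2.resize(w,(600,300))]))
"
```

```text
clock: 13.17
position: [0.5879, 0.3173, -0.0028]
tool_rot: [-1.569, -0.001, -0.344]
force: [0.6, 0.7, 7.5]
grip_width: 0.0597
t 13.1667 pos [ 0.5879  0.3173 -0.0028] xaz -19.71 down [ 0.002  0.001 -1.   ] F [0.6 0.7 7.5] w 0.0597
q [-0.91  0.92  0.54  1.62 -0.62  0.78 -0.43]
d xyz mm [ -1.2 -12.8  -1.2] yaw 0.002
```

View pics/c14.png

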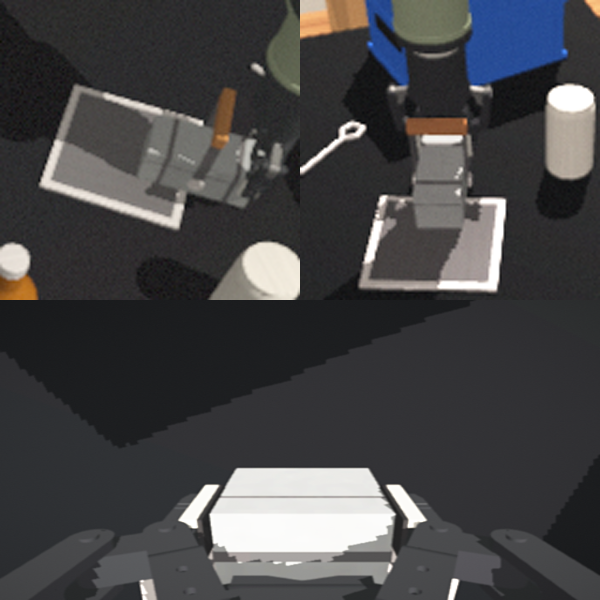

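Pinched at 59.7 mm. Now I'll swing it up about the heavy edge, checking partway.

```bash
python3 -m crank '[{"hand":1,"dx":0,"dy":-5,"dz":-2,"yaw":0},{"hand":1,"dx":0,"dy":-12,"dz":-4,"yaw":0},{"hand":1,"dx":0,"dy":-20,"dz":-8,"yaw":0},{"hand":1,"dx":0,"dy":-30,"dz":-14,"yaw":0},{"hand":1,"dx":0,"dy":-39,"dz":-20,"yaw":0},{"hand":1,"dx":0,"dy":-48,"dz":-27,"yaw":0},{"hand":1,"dx":0,"dy":-56,"dz":-34,"yaw":0},{"hand":1,"dx":0,"dy":-56,"dz":-34,"yaw":0}]'
python3 -c "
from h import *
go([.5864,.3166,.010],-19.8)
for n in ('scene','side'):
  f=bot.grab_frame(n);cv2.imwrite(f'pics/{n}10.png',f[:,:,::-1])
a=cv2.imread('pics/scene10.png')[110:250,300:440];b=cv2.imread('pics/side10.png')[60:200,130:270]
cv2.imwrite('pics/c15.png',np.hstack([cv2.resize(a,(400,400),interpolation=2),cv2.resize(b,(400,400),interpolation=2)]))
"
```

```text
clock: 13.98
position: [0.5762, 0.2834, 0.0541]
tool_rot: [-1.57, -0.001, -0.346]
force: [0.9, -2.2, -1.6]
grip_width: 0.0591
t 13.9833 pos [0.5762 0.2834 0.0541] xaz -19.81 down [ 0.002  0.001 -1.   ] F [ 0.9 -2.2 -1.6] w 0.0591
q [-0.92  0.81  0.59  1.68 -0.58  0.82 -0.42]
d xyz mm [-1.7 44.2 34.7] yaw -0.0
```

View pics/c15.png

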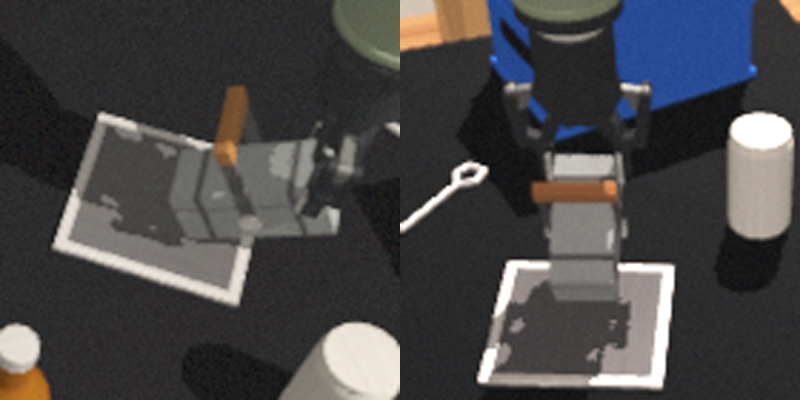

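It's pivoting in the pads as planned. Continuing.

```bash
python3 -m crank '[{"hand":1,"dx":0,"dy":-7,"dz":-9,"yaw":0},{"hand":1,"dx":0,"dy":-14,"dz":-18,"yaw":0},{"hand":1,"dx":0,"dy":-19,"dz":-27,"yaw":0},{"hand":1,"dx":0,"dy":-24,"dz":-37,"yaw":0},{"hand":1,"dx":0,"dy":-28,"dz":-47,"yaw":0},{"hand":1,"dx":0,"dy":-31,"dz":-58,"yaw":0},{"hand":1,"dx":0,"dy":-33,"dz":-69,"yaw":0},{"hand":1,"dx":0,"dy":-33,"dz":-69,"yaw":0}]'
python3 -c "
from h import *
go([.5864,.3166,.010],-19.8)
for n in ('scene','side'):
  f=bot.grab_frame(n);cv2.imwrite(f'pics/{n}11.png',f[:,:,::-1])
a=cv2.imread('pics/scene11.png')[110:250,300:440];b=cv2.imread('pics/side11.png')[60:200,130:270]
cv2.imwrite('pics/c16.png',np.hstack([cv2.resize(a,(400,400),interpolation=2),cv2.resize(b,(400,400),interpolation=2)]))
"
```

```text
clock: 14.75
position: [0.5518, 0.217, 0.0855]
tool_rot: [-1.572, -0.0, -0.346]
force: [0.7, 0.2, -6.6]
grip_width: 0.0593
t 14.75 pos [0.5518 0.217  0.0855] xaz -19.85 down [-0.    -0.001 -1.   ] F [ 0.7  0.2 -6.6] w 0.0593
q [-0.88  0.71  0.61  1.8  -0.54  0.81 -0.34]
d xyz mm [ -1.3  75.5 105.5] yaw -0.001
```

View pics/c16.png

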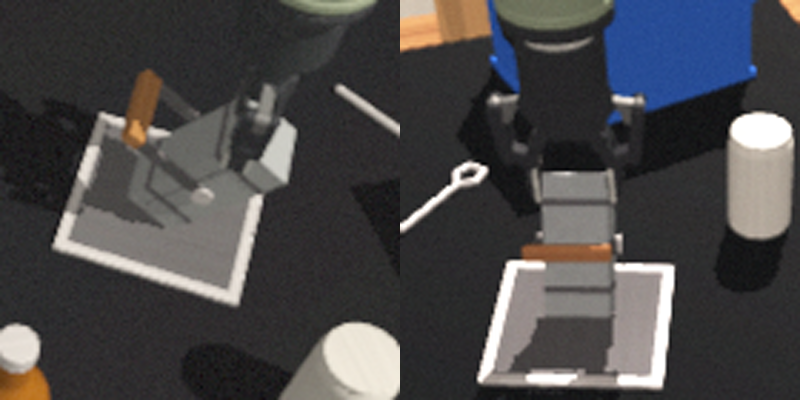

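```bash
python3 -m crank '[{"hand":1,"dx":0,"dy":2,"dz":-5,"yaw":0},{"hand":1,"dx":0,"dy":4,"dz":-10,"yaw":0},{"hand":1,"dx":0,"dy":4,"dz":-18,"yaw":0},{"hand":1,"dx":0,"dy":4,"dz":-26,"yaw":0},{"hand":1,"dx":0,"dy":5,"dz":-34,"yaw":0},{"hand":1,"dx":0,"dy":6,"dz":-42,"yaw":0},{"hand":1,"dx":0,"dy":6,"dz":-42,"yaw":0}]'
python3 -c "
from h import *
go([.5864,.3166,.010],-19.8)
for n in ('scene','side'):
  f=bot.grab_frame(n);cv2.imwrite(f'pics/{n}12.png',f[:,:,::-1])
a=cv2.imread('pics/scene12.png')[110:250,300:440];b=cv2.imread('pics/side12.png')[60:200,130:270]
cv2.imwrite('pics/c17.png',np.hstack([cv2.resize(a,(400,400),interpolation=2),cv2.resize(b,(400,400),interpolation=2)]))
"
```

```text
clock: 15.43
position: [0.5386, 0.1793, 0.0803]
tool_rot: [-1.569, -0.001, -0.345]
force: [-3.8, 1.8, 18.4]
grip_width: 0.0594
t 15.4333 pos [0.5386 0.1793 0.0803] xaz -19.79 down [ 0.002  0.001 -1.   ] F [-3.8  1.8 18.4] w 0.0594
q [-0.84  0.68  0.6   1.88 -0.55  0.76 -0.27]
d xyz mm [ -1.6  70.5 145.3] yaw 0.0
```

View pics/c17.png

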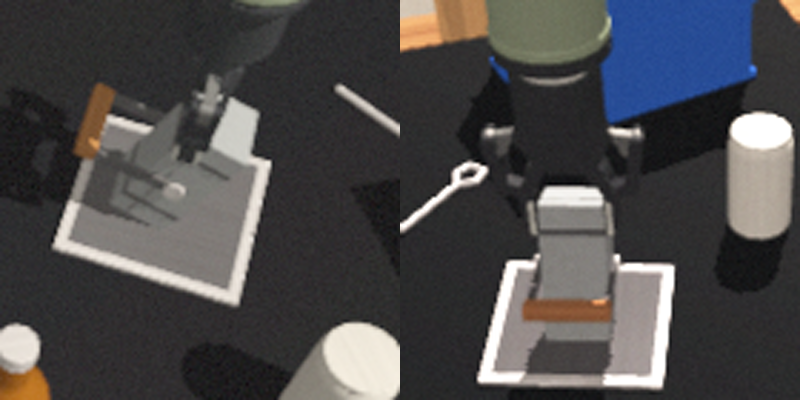

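```bash
python3 -c "
from h import *
C=np.array([.536,.180]);d=np.array([-.340,-.940]);n=np.array([.94,-.34])
p=onz('side',(191.3,178.3),.006);print('near-bottom along d from C',(p[:2]-C)@d,(p[:2]-C)@n)
# upright model corners
for lean in (0,15,30):
  print(lean)
  import math
  a=math.radians(lean)
  # heavy lower edge E at s0 (bottom face side), case leans back toward -d
  for s0 in(-.028,-.01):
    pts={}
    for nm,(x,z) in dict(Ebot=(0,0),topc=(130,0),nearbot=(0,56),neartop=(130,56)).items():
      # x along case (up), z toward d
      S=s0+(-x*math.sin(a)+z*math.cos(a))/1e3; Z=.006+(x*math.cos(a)+z*math.sin(a))/1e3
      P=np.r_[C+d*S,Z]; pts[nm]=proj('side',P).round(0).tolist()
    print(s0,pts)
b=cv2.imread('pics/side12.png')[110:200,150:240];cv2.imwrite('pics/c18.png',cv2.resize(cv2.convertScaleAbs(b,alpha=1.4,beta=20),None,fx=6,fy=6,interpolation=2))
"
```

```text
near-bottom along d from C 0.02524747574394485 -0.0017446654498726039
0
-0.028 {'Ebot': [194.0, 165.0], 'topc': [189.0, 128.0], 'nearbot': [192.0, 179.0], 'neartop': [187.0, 142.0]}
-0.01 {'Ebot': [193.0, 170.0], 'topc': [189.0, 132.0], 'nearbot': [191.0, 184.0], 'neartop': [186.0, 146.0]}
15
-0.028 {'Ebot': [194.0, 165.0], 'topc': [191.0, 121.0], 'nearbot': [191.0, 175.0], 'neartop': [188.0, 130.0]}
-0.01 {'Ebot': [193.0, 170.0], 'topc': [190.0, 126.0], 'nearbot': [191.0, 179.0], 'neartop': [187.0, 134.0]}
30
-0.028 {'Ebot': [194.0, 165.0], 'topc': [192.0, 118.0], 'nearbot': [191.0, 170.0], 'neartop': [189.0, 121.0]}
-0.01 {'Ebot': [193.0, 170.0], 'topc': [192.0, 122.0], 'nearbot': [191.0, 174.0], 'neartop': [189.0, 125.0]}
```

View pics/c18.png

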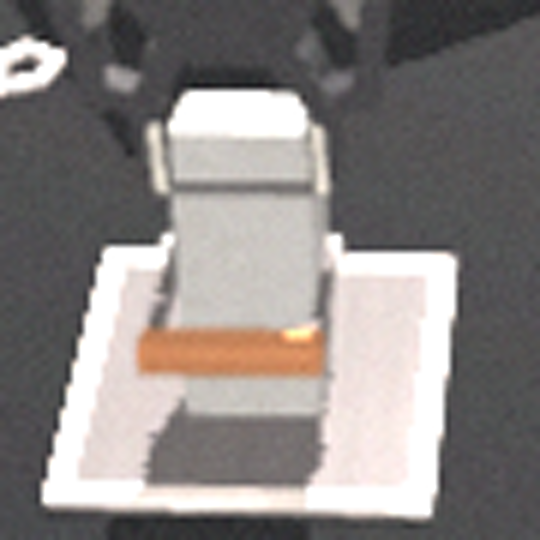

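The case leans only about 18° now, but the edge slid roughly 20 mm forward. I'll lift it slightly, shift it back 20 mm and set it down lightly.

```bash
python3 -m crank '[{"hand":1,"dx":0,"dy":-8,"dz":0,"yaw":0},{"hand":1,"dx":0,"dy":-18,"dz":0,"yaw":0},{"hand":1,"dx":0,"dy":-18,"dz":6,"yaw":0},{"hand":1,"dx":0,"dy":-18,"dz":14,"yaw":0},{"hand":1,"dx":0,"dy":-18,"dz":20,"yaw":0},{"hand":1,"dx":0,"dy":-18,"dz":20,"yaw":0},{"hand":1,"dx":0,"dy":-12,"dz":20,"yaw":0},{"hand":1,"dx":0,"dy":-7,"dz":20,"yaw":0},{"hand":1,"dx":0,"dy":-7,"dz":20,"yaw":0}]'
python3 -c "
from h import *
go([.5864,.3166,.010],-19.8)
for n in ('scene','side'):
  f=bot.grab_frame(n);cv2.imwrite(f'pics/{n}13.png',f[:,:,::-1])
a=cv2.imread('pics/scene13.png')[110:250,300:440]
b=cv2.imread('pics/side13.png')[110:200,150:240];cv2.imwrite('pics/c19.png',np.hstack([cv2.resize(a,(400,400),interpolation=2),cv2.resize(b,(400,400),interpolation=2)]))
"
```

```text
clock: 16.28
position: [0.5442, 0.1987, 0.0845]
tool_rot: [-1.572, 0.001, -0.344]
force: [-0.4, -0.0, -6.7]
grip_width: 0.0594
t 16.2833 pos [0.5442 0.1987 0.0845] xaz -19.73 down [-0.002 -0.001 -1.   ] F [-0.4 -0.  -6.7] w 0.0594
q [-0.86  0.69  0.61  1.84 -0.54  0.79 -0.31]
d xyz mm [1.000e-01 7.430e+01 1.253e+02] yaw 0.001
```

View pics/c19.png

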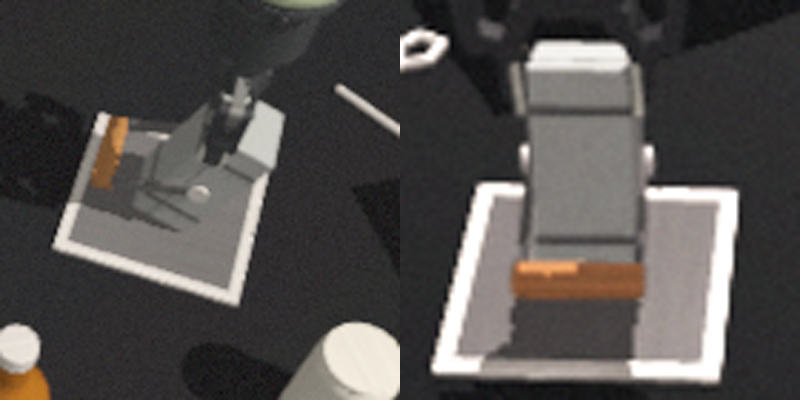

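```bash
python3 -m crank '[{"hand":1,"dx":0,"dy":2,"dz":0,"yaw":0},{"hand":1,"dx":0,"dy":4,"dz":0,"yaw":0},{"hand":1,"dx":0,"dy":4,"dz":0,"yaw":0}]'
python3 -c "
from h import *
go([.5864,.3166,.010],-19.8)
for n in ('scene','side'):
  f=bot.grab_frame(n);cv2.imwrite(f'pics/{n}14.png',f[:,:,::-1])
a=cv2.imread('pics/scene14.png')[130:200,310:380]
b=cv2.imread('pics/side14.png')[110:200,150:240];cv2.imwrite('pics/c20.png',np.hstack([cv2.resize(a,(400,400),interpolation=2),cv2.resize(b,(400,400),interpolation=2)]))
C=np.array([.536,.180]);d=np.array([-.340,-.940])
for s in(-.028,-.018): print(s,proj('scene',np.r_[C+d*s+np.array([.94,-.34])*.03,.006]),proj('scene',np.r_[C+d*s+np.array([.94,-.34])*-.03,.006]))
"
```

```text
clock: 16.63
position: [0.5448, 0.1992, 0.0817]
tool_rot: [-1.571, 0.0, -0.344]
force: [-0.5, -0.1, -6.7]
grip_width: 0.0594
t 16.6333 pos [0.5448 0.1992 0.0817] xaz -19.72 down [-0. -0. -1.] F [-0.5 -0.1 -6.7] w 0.0594
q [-0.86  0.69  0.61  1.84 -0.55  0.78 -0.31]
d xyz mm [ -0.5  71.7 124.5] yaw 0.001
-0.028 [364.92891035 192.28987902] [369.01817397 174.92995399]
-0.018 [361.17719598 191.22623074] [365.37113301 173.92694641]
```

View pics/c20.png

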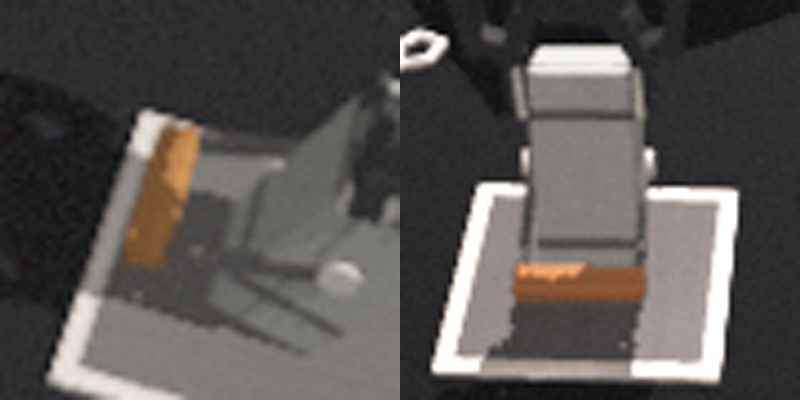

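```bash
python3 -m crank '[{"hand":1,"dx":0,"dy":2,"dz":3,"yaw":0},{"hand":1,"dx":0,"dy":4,"dz":4,"yaw":0},{"hand":1,"dx":0,"dy":4,"dz":4,"yaw":0}]'
python3 -m crank '[{"hand":1,"dx":0,"dy":2,"dz":0,"yaw":0},{"hand":1,"dx":0,"dy":3,"dz":0,"yaw":0},{"hand":1,"dx":0,"dy":3,"dz":0,"yaw":0}]'
```

```text
clock: 16.98
position: [0.5475, 0.204, 0.0796]
tool_rot: [-1.568, -0.001, -0.344]
force: [-4.8, -1.4, 23.9]
grip_width: 0.0595
clock: 17.23
position: [0.5481, 0.2047, 0.078]
tool_rot: [-1.566, -0.002, -0.344]
force: [-10.8, 1.9, 48.4]
grip_width: 0.0596
```

Pressing too hard; backing off 6 mm.

```bash
python3 -m crank '[{"hand":1,"dx":0,"dy":-3,"dz":0,"yaw":0},{"hand":1,"dx":0,"dy":-5,"dz":0,"yaw":0},{"hand":1,"dx":0,"dy":-5,"dz":0,"yaw":0}]'
python3 -c "
from h import *
go([.5864,.3166,.010],-19.8)
for n in ('scene','side'):
  f=bot.grab_frame(n);cv2.imwrite(f'pics/{n}15.png',f[:,:,::-1])
a=cv2.imread('pics/scene15.png')[120:200,305:385]
b=cv2.imread('pics/side15.png')[110:200,150:240];cv2.imwrite('pics/c21.png',np.hstack([cv2.resize(a,(400,400),interpolation=2),cv2.resize(b,(400,400),interpolation=2)]))
"
```

```text
clock: 17.48
position: [0.5465, 0.2033, 0.0802]
tool_rot: [-1.571, -0.0, -0.344]
force: [0.1, -0.1, -6.5]
grip_width: 0.0594
t 17.4833 pos [0.5465 0.2033 0.0802] xaz -19.7 down [ 0.  0. -1.] F [ 0.1 -0.1 -6.5] w 0.0594
q [-0.86  0.7   0.6   1.83 -0.55  0.78 -0.31]
d xyz mm [ -0.6  70.2 120.1] yaw 0.002
```

View pics/c21.png

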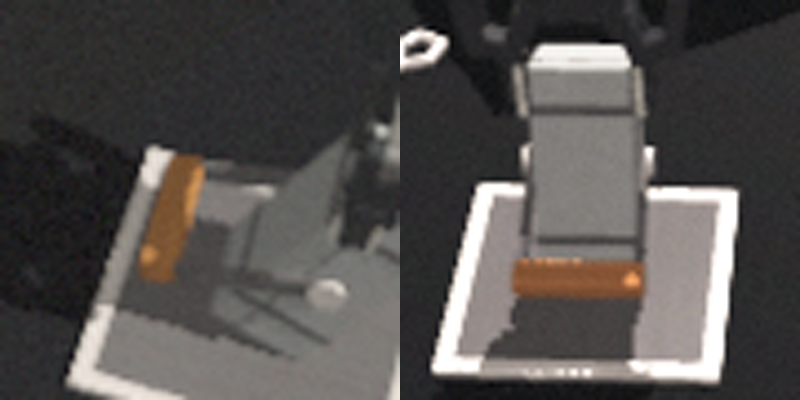

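```bash
python3 -c "
from h import *
C=np.array([.536,.180]);d=np.array([-.340,-.940]);n=np.array([.94,-.34])
for z in (.006,.009):
  p=onz('scene',(363,191),z);print(z,(p[:2]-C)@d,(p[:2]-C)@n)
p=onz('scene',(363,191),.007)
for l in (10,15,20,25,30,35):
  a=np.radians(l);print(l,proj('scene',p+.056*np.r_[d*np.cos(a),np.sin(a)]).round(1), proj('scene',p+.130*np.r_[-d*np.sin(a),np.cos(a)]).round(1), proj('scene',p+.065*np.r_[-d*np.sin(a),np.cos(a)]+.028*np.r_[d*np.cos(a),np.sin(a)]).round(1))
print('obs nearbot (347.4,182) rivet (370,178.8)')
"
```

```text
0.006 -0.02240092695988031 0.02763722982838067
0.009 -0.022120888550302163 0.02983957963718622
10 [343.2 183.1] [385.  163.8] [362.9 174. ]
15 [343.9 182.2] [389.4 165.7] [365.4 174.4]
20 [344.8 181.4] [393.5 167.8] [367.9 174.9]
25 [345.9 180.6] [397.4 170.1] [370.4 175.6]
30 [347.  179.9] [401.  172.6] [372.8 176.4]
35 [348.3 179.2] [404.3 175.2] [375.1 177.3]
obs nearbot (347.4,182) rivet (370,178.8)
```

The lean is about 24° with the edge at s ≈ -22 mm. I'll shift back 6 mm, touch down lightly and roll forward 25 mm to bring it nearer upright.

```bash
python3 -m crank '[{"hand":1,"dx":0,"dy":0,"dz":6,"yaw":0},{"hand":1,"dx":0,"dy":1,"dz":6,"yaw":0},{"hand":1,"dx":0,"dy":2,"dz":6,"yaw":0},{"hand":1,"dx":0,"dy":2,"dz":0,"yaw":0},{"hand":1,"dx":0,"dy":2,"dz":-6,"yaw":0},{"hand":1,"dx":0,"dy":2,"dz":-12,"yaw":0},{"hand":1,"dx":0,"dy":2,"dz":-18,"yaw":0},{"hand":1,"dx":0,"dy":2,"dz":-22,"yaw":0},{"hand":1,"dx":0,"dy":2,"dz":-22,"yaw":0}]'
python3 -c "
from h import *
go([.5864,.3166,.010],-19.8)
for n in ('scene','side'):
  f=bot.grab_frame(n);cv2.imwrite(f'pics/{n}16.png',f[:,:,::-1])
a=cv2.imread('pics/scene16.png')[120:200,305:385]
b=cv2.imread('pics/side16.png')[110:200,150:240];cv2.imwrite('pics/c22.png',np.hstack([cv2.resize(a,(400,400),interpolation=2),cv2.resize(b,(400,400),interpolation=2)]))
"
```

```text
clock: 18.33
position: [0.5388, 0.181, 0.0781]
tool_rot: [-1.571, -0.0, -0.345]
force: [0.4, -0.6, -0.4]
grip_width: 0.0597
t 18.3333 pos [0.5388 0.181  0.0781] xaz -19.79 down [-0.    -0.001 -1.   ] F [ 0.4 -0.6 -0.4] w 0.0597
q [-0.84  0.68  0.6   1.87 -0.55  0.75 -0.28]
d xyz mm [ -1.1  68.  143.7] yaw 0.0
```

View pics/c22.png

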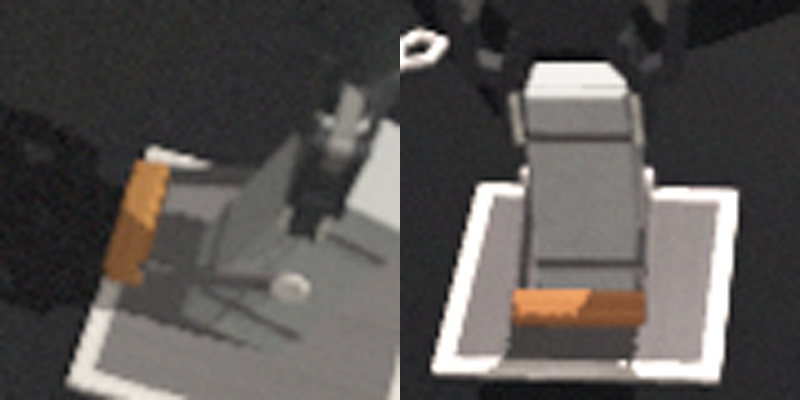

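```bash
python3 -c "
from h import *
C=np.array([.536,.180]);d=np.array([-.340,-.940]);n=np.array([.94,-.34])
p=onz('scene',(356.6,189.6),.006);print((p[:2]-C)@d,(p[:2]-C)@n)
for l in (5,10,15,20,25):
  a=np.radians(l);print(l,proj('scene',p+.056*np.r_[d*np.cos(a),np.sin(a)]).round(1), proj('scene',p+.065*np.r_[-d*np.sin(a),np.cos(a)]+.028*np.r_[d*np.cos(a),np.sin(a)]).round(1))
print('obs nearbot (342,181) rivet (363,177.6)')
"
python3 -m crank '[{"hand":1,"dx":0,"dy":-5,"dz":0,"yaw":0},{"hand":1,"dx":0,"dy":-7,"dz":6,"yaw":0},{"hand":1,"dx":0,"dy":-7,"dz":14,"yaw":0},{"hand":1,"dx":0,"dy":-7,"dz":20,"yaw":0},{"hand":1,"dx":0,"dy":-7,"dz":22,"yaw":0},{"hand":1,"dx":0,"dy":-4,"dz":22,"yaw":0},{"hand":1,"dx":0,"dy":-2,"dz":22,"yaw":0},{"hand":1,"dx":0,"dy":-2,"dz":22,"yaw":0}]'
python3 -c "
from h import *
for n in ('scene','side'):
  f=bot.grab_frame(n);cv2.imwrite(f'pics/{n}17.png',f[:,:,::-1])
a=cv2.imread('pics/scene17.png')[120:200,305:385]
b=cv2.imread('pics/side17.png')[110:200,150:240];cv2.imwrite('pics/c23.png',np.hstack([cv2.resize(a,(400,400),interpolation=2),cv2.resize(b,(400,400),interpolation=2)]))
"
```

```text
-0.005541994761139465 0.028939511048574507
5 [336.3 182.7] [353.7 172.4]
10 [336.9 181.8] [356.2 172.6]
15 [337.6 180.8] [358.6 173. ]
20 [338.4 180. ] [361.1 173.5]
25 [339.5 179.2] [363.6 174.2]
obs nearbot (342,181) rivet (363,177.6)
clock: 19.1
position: [0.5459, 0.2027, 0.0793]
tool_rot: [-1.572, 0.001, -0.344]
force: [-0.4, 0.3, -6.8]
grip_width: 0.0597
```

View pics/c23.png

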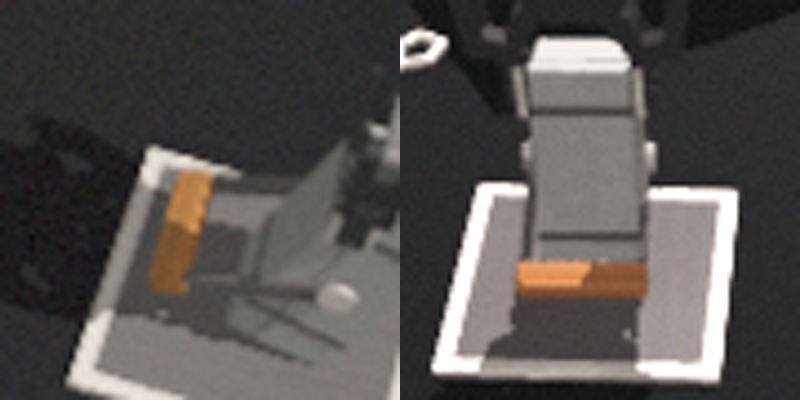

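The lean is about 20° with the edge near s ≈ -32 mm, well inside the self-righting range. I'll touch down lightly and let go.

```bash
python3 -m crank '[{"hand":1,"dx":0,"dy":1,"dz":0,"yaw":0},{"hand":1,"dx":0,"dy":2,"dz":0,"yaw":0},{"hand":1,"dx":0,"dy":2,"dz":0,"yaw":0}]'
```

```text
clock: 19.45
position: [0.5465, 0.2029, 0.0781]
tool_rot: [-1.571, -0.0, -0.344]
force: [-1.2, 0.3, -3.0]
grip_width: 0.0596
```

Light contact: the plate carries about 3 N of it. Opening.

```bash
python3 -m crank '[{"hand":0,"dx":0,"dy":0,"dz":0,"yaw":0},{"hand":0,"dx":0,"dy":0,"dz":0,"yaw":0},{"hand":0,"dx":0,"dy":0,"dz":0,"yaw":0},{"hand":0,"dx":0,"dy":0,"dz":0,"yaw":0},{"hand":0,"dx":0,"dy":0,"dz":0,"yaw":0},{"hand":0,"dx":0,"dy":0,"dz":0,"yaw":0},{"hand":0,"dx":0,"dy":0,"dz":0,"yaw":0},{"hand":0,"dx":0,"dy":0,"dz":0,"yaw":0}]'
python3 -c "
from h import *
for n in ('scene','side','wrist'):
  f=bot.grab_frame(n);cv2.imwrite(f'pics/{n}18.png',f[:,:,::-1])
a=cv2.imread('pics/scene18.png')[100:220,290:410]
b=cv2.imread('pics/side18.png')[90:210,130:250];cv2.imwrite('pics/c24.png',np.hstack([cv2.resize(a,(400,400),interpolation=2),cv2.resize(b,(400,400),interpolation=2)]))
"
```

```text
clock: 20.12
position: [0.5464, 0.2031, 0.078]
tool_rot: [-1.571, -0.0, -0.344]
force: [0.3, -0.4, 0.3]
grip_width: 0.0852
```

View pics/c24.png

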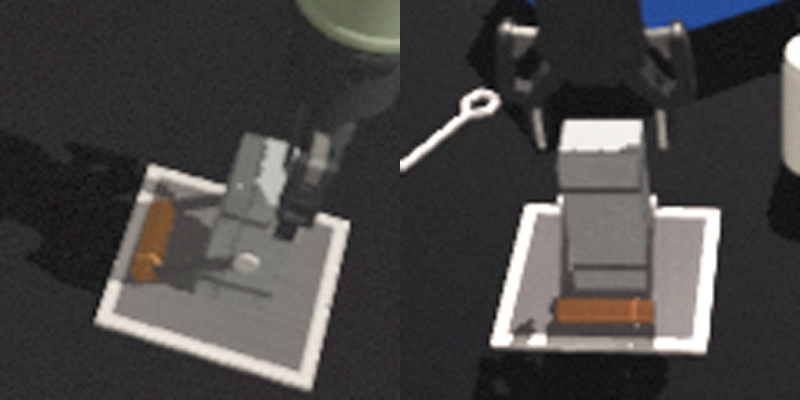

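View pics/wrist18.png

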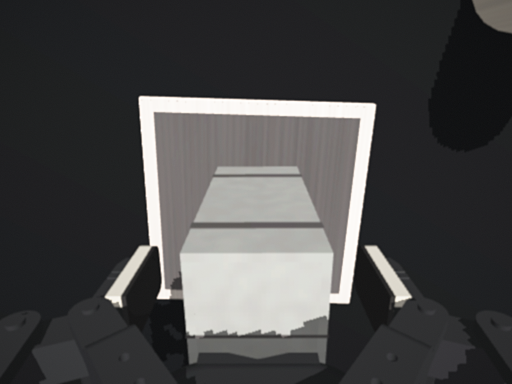

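It has settled upright and the fingers are clear. I'll back away straight up.

```bash
python3 -m crank '[{"hand":0,"dx":0,"dy":-15,"dz":0,"yaw":0},{"hand":0,"dx":0,"dy":-40,"dz":0,"yaw":0},{"hand":0,"dx":0,"dy":-75,"dz":0,"yaw":0},{"hand":0,"dx":0,"dy":-110,"dz":0,"yaw":0},{"hand":0,"dx":0,"dy":-140,"dz":20,"yaw":0},{"hand":0,"dx":0,"dy":-160,"dz":50,"yaw":0},{"hand":0,"dx":0,"dy":-160,"dz":80,"yaw":0},{"hand":0,"dx":0,"dy":-160,"dz":100,"yaw":0},{"hand":0,"dx":0,"dy":-160,"dz":100,"yaw":0},{"hand":0,"dx":0,"dy":-160,"dz":100,"yaw":0}]'
python3 -c "
from h import *
for n in ('scene','side'):
  f=bot.grab_frame(n);cv2.imwrite(f'pics/{n}19.png',f[:,:,::-1])
a=cv2.imread('pics/scene19.png')[100:300,250:450]
b=cv2.imread('pics/side19.png')[90:210,130:250];cv2.imwrite('pics/c25.png',np.hstack([cv2.resize(a,(400,400),interpolation=2),cv2.resize(b,(400,400),interpolation=2)]))
C=np.array([.536,.180]);d=np.array([-.340,-.940]);n=np.array([.94,-.34])
for s in(-.02,0,.02):
  print(s,[proj('side',np.r_[C+d*(s+k)+n*m,z]).round(1).tolist() for k,m,z in((.028,-.03,.136),(.028,.03,.136),(.028,-.03,.006),(-.028,.03,.136))])
"
```

```text
clock: 21.1
position: [0.5799, 0.2979, 0.2374]
tool_rot: [-1.572, 0.0, -0.343]
force: [-0.2, -0.0, 0.3]
grip_width: 0.0852
-0.02 [[176.0, 136.5], [199.7, 136.6], [181.6, 173.9], [201.4, 123.3]]
0 [[175.0, 141.5], [199.1, 141.6], [180.8, 178.9], [200.8, 128.0]]
0.02 [[174.0, 146.6], [198.4, 146.8], [180.0, 184.1], [200.2, 132.7]]
```

View pics/c25.png

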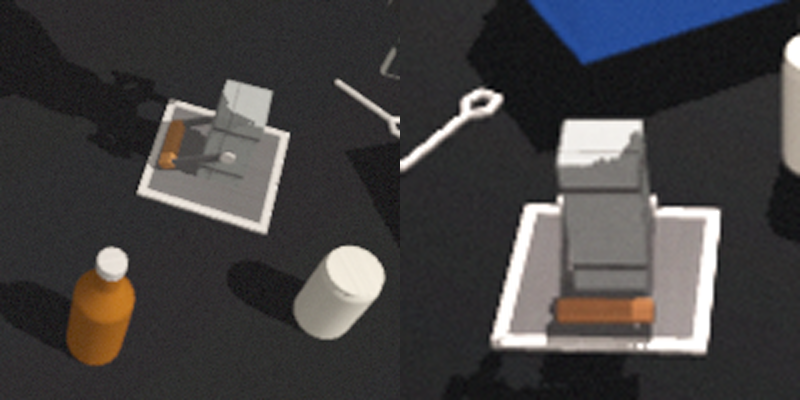

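The case stands upright about 1 cm from the plate centre, and the bottle hasn't moved. Handing in.

```bash
python3 -c "
from h import *
s=bot.observe();print(s['clock'],s['force'])
print(bot.job_done())"
```

```text
21.2 [0.17968256 0.34470693 0.37191897]
the job is handed in; nothing more can be done
None
```

The case is standing upright on the steel plate, heavy end down, about 1 cm from the plate's centre. I handed it in at 21.2 s with the gripper open and clear.

- **Which end is heavy:** I lifted the largest case by its bar. All three cameras showed the end nearer the side camera sinking, so that is the heavy end.
- **Standing it up:** the hand can only turn about the vertical, so I couldn't lean the held handle as the notes suggest. I laid the case flat on the plate, pinched the light end across its 60 mm width and swung it up about the heavy edge. I released it at a lean of about 20° and it settled upright by itself.
- **Last checks:** the final scene and side pictures show the case upright and the bottle standing where it was. The wrist force read about zero.

**What went wrong or disagreed:**
- My first grip closed on nothing. The fingertips sat about 20 mm higher in the images than the stated tool point, so I regripped lower.
- The heavy edge slid about 20 mm on the plate twice, and I lifted the case and put it back each time.
- While setting it down I briefly pressed at 48 N on the wrist. That is below the 120 N wrist limit. The force went through the finger pads holding the case, so I don't think the 40 N limit on the gripper's body was touched, but I had no way to check that.

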